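# Close the top course of a firebrick furnace pedestal

### The arm

A 7-joint arm with a two-finger parallel gripper is mounted at the origin on the work surface. World frame = base frame: x ahead of the robot, y to its left, z up, the work surface at z = 0. Lengths are in m, angles in rad, forces in N, time in s.
With the tool pointing down it reaches from about 0.4 to 0.85 m from the base axis. Payload 4.4 kg.
Tool frame: the origin (TCP) lies midway between the tips of the shut fingers; the grasp point (between the pads) lies 19 mm behind it; z points along the fingers, y is the direction in which the jaws open and shut (so a half turn about z gives the same grasp; the last joint's range is limited). The gripper opens to 94 mm and grips with 3 to 60 N. Pads are 16 mm wide; open, the fingers measure 119 mm over their backs; the gripper's body (75 mm by 177 mm) begins 78 mm behind the grasp point.
Start: joints at [1.263, 0.628, 0.038, 1.517, -0.027, 0.996, -0.02], TCP at [0.156, -0.631, 0.205] pointing down, gripper open.
Joint ranges: [-3.06, 3.06], [-0.37, 2.12], [-1.25, 1.32], [0.18, 2.47], [-1.1, 4.24], [0.23, 1.98], [-2.94, 2.94]. Speed limits (rad/s): [2.57, 2.57, 3.14, 3.14, 3.14, 3.14, 3.14].

### API

Orientations are given as a unit quaternion [w, x, y, z].
In Python, from plant import env gives the robot as it stands.
- The arm moves only by the shell command python3 -m crank 'ROWS' [FORCE]. ROWS is JSON, one flat list of numbers, 5 for each row, row after row: the closure, from -1 (fully open) to 1 (shut), then the shift along the tool's x, y, z scaled (see below), then the turn about the tool's z scaled (see below). In form: [gripper, dx, dy, dz, twist, gripper, dx, dy, dz, twist, ...]. A call has 1 to 10 rows; each row shifts and turns the pose as measured when the row begins, along the tool's axes as they then stand; what a row does not reach is not made up. The controller multiplies each number of a shift by 2 cm and each number of a turn by 0.08 rad. A row lasts 1/12 s, in which the tool goes at most 41.7 mm and 7.16 degrees, less where a joint would pass 70% of its speed; a pose out of reach is approached as far as the arm can. A call with a number of a shift or a turn outside -1 to 1 is refused whole. A call with a gripper value outside its range is refused whole. The fingers move at their own pace and stop on an object; FORCE is the grip in N (left out, the last holds). Time passes only in rows, so rows that do not move let the fingers close. It gives the time, the measured TCP pose, the force and the opening at its end, in the units of the state.
- env.get_obs(): the state, without advancing time (a new reading comes with each control period).
- env.capture(name): name is "scene" or "top" or "wrist"; returns a dict with "image" (420x560x3 uint8, red, green, blue), "mtx" (3x3 intrinsics, pixels), "extrinsics" (4x4, takes a point from world to camera coordinates). Camera axes: x right, y up, looking along -z (the intrinsics and any distortion apply to the point x, -y, -z); pixel columns grow to the right and rows downward; lengths in m; the calibration is good to about 2 mm. The wrist camera is an equidistant fisheye: a pixel r from the principal point sees the ray r / f radians off the axis. A picture is of the moment at which its call begins. There is no depth.
- env.finish_job(): hands the job in, once; it reports no verdict.
Trained networks look in a picture, given as the dict that the camera call returned (one of the last four; its "shot" number tells which), for a name from the list of things; names that differ only in an ending like _2 or _b are one class to them, and where a whole thing is asked for, a point or a joint stands for the part that bears it (a point fixed in the world has none). Each returns a list of dicts, best first, with "confidence" (0 to 1); they miss things now and then, are a little off and sometimes report something else, mostly with a low value. They report only what shows in the picture. A call takes as long as a camera call. They do not tell look-alikes from the thing itself.
- env.search_frame(picture, target): "rect" ([left, top, right, bottom] in pixels, round what is visible of it).
The state is a dict: "clock": time; "joint_positions": joint angles; "dq": joint speeds; "effort": joint torques, N m; "position": TCP position; "eef_rot": TCP orientation; "force": force on the tool from outside, world axes, zero at the start; "wrist_torque": the same for the moment, N m; "gripper_width": opening from 0.0 (shut) to 1.0 (fully open).
Only numpy, scipy, OpenCV 4.12 (cv2) and the standard library are available. Lean on these libraries where they do the work, as an engineer would, in place of code of your own. Each camera call takes 0.05 s, during which the arm holds its last target.

### The job

Finish the second course of the firebrick pedestal for the tube furnace: beside the brick already laid, lay the two plain bricks and the channelled brick from the bench in a closed pinwheel that runs the opposite way round to the course below, so that every joint below is lapped, the outer faces stand flush with the first course, the joints are as tight as those below and the square flue stays open. The channelled brick goes over the thermocouple, its channel straddling the sheath so that it sits flat like the others. This brick chips easily, so set each one down gently rather than dropping or ramming it, and leave everything else on the bench where it is.

Things in the scene. Friction and masses are not known exactly. Their poses are not given: they have to be found in the camera images.
- pedestal: Fixed firebrick pedestal; origin at the centre of the slab's underside, z up, turned up to 0.3 rad. Grey slab 210 x 210 x 20; on it the first course, 64 tall, 174 x 174 over all, centred, top at z = 84: four cream bricks 114 x 57 with 3 mm joints, centres (-30, 58.5) and (30, -58.5) lying along x, (-58.5, -30) and (58.5, 30) along y.
- flue_top (a point): Centre of the 60 x 60 square flue in the middle of the pedestal, at the first course's top, (0, 0, 84) in the pedestal's frame. The second course is the mirror image of the first: same outline, flue and 3 mm joints.
- sheath_tip (a point): Tip of the fixed thermocouple sheath, at (0, 9, 87.5) in the pedestal's frame. The sheath is a steel rod 6.4 thick lying on the first course along x = 0, from the tip outwards to y = 158; there its fixed aluminium head begins (48 diameter, top at z = 112), on a bracket.
- slot_near (a point): Centre (half-way up) of the second-course brick on the pedestal's -x side, (-58.5, 30, 116) in the pedestal's frame; long side along the pedestal's y. Already filled by brick_laid. Axes are the pedestal's, as for all slots.
- slot_far (a point): Centre of the second-course brick on the +x side, (58.5, -30, 116); brick's long side along the pedestal's y; its +y half borders the flue.
- slot_right (a point): Centre of the second-course brick on the -y side, (-30, -58.5, 116); long side along the pedestal's x; its +x half borders the flue.
- slot_probe (a point): Centre of the second-course brick on the +y side, over the thermocouple, (30, 58.5, 116); long side along the pedestal's x; its -x half borders the flue. Takes the channelled brick, its channel end toward the pedestal's -x.
- brick_laid_mid (a point): Centre of the plain brick already laid (loose, dry) in slot_near; 114 long (its x), 57 wide (its y), 64 tall, 0.2 to 0.31 kg.
- brick_a_mid (a point): Centre (half-way up) of a plain cream firebrick standing on the bench; 114 long (its x), 57 wide (its y), 64 tall, 0.2 to 0.31 kg; either end and either plain brick may be used in a plain slot.
- brick_b_mid (a point): Centre of the other plain firebrick on the bench; 114 long (its x), 57 wide (its y), 64 tall, 0.2 to 0.31 kg.
- brick_channel_mid (a point): Centre of the channelled firebrick on the bench; 114 long (its x), 57 wide (its y), 64 tall, 0.2 to 0.31 kg. A sawn channel 20 wide and 16 high runs across its underside from long side to long side, centred at x = -30 in the brick's frame (nearer its -x end); a dark pencil line over the top and down both long sides marks it. The brick stands channel down.
- half_brick: half-length offcut of the same cream brick, 62 x 57 x 64 tall; a spare, not used; to be left alone (origin: centre of its underside).
- flow_controller: dark gas flow controller on a steel block, 26 x 124 x 119 tall; to be left alone (origin: centre of its underside).
- union: small upright brass tube fitting, 25 across, 30 tall; to be left alone (origin: centre of its underside).
- leak_fluid: off-white bottle, 60 across, 160 tall; to be left alone (origin: centre of its underside).
- spanner: steel spanner lying flat; to be left alone (origin on its shaft).
- beaker: glass beaker, 68 across, 85 tall; to be left alone (origin: centre of its underside).
Mind the look-alikes: they are no part of the job. What is shaped like the part that bears brick_b_mid but blue or yellow is not meant.

How it is judged:
At the end, for the whole second after the job is handed in: Four bricks lie flat and still in the mirrored pinwheel on the first course, the channelled one straddling the sheath: each centre within 7 mm of its place along the pedestal's x and y, 3 mm in height, within 4 degrees of square, tilt under 2 degrees (((x of brick_laid_mid in the frame of pedestal between -0.0655 and -0.0515 m and y of brick_laid_mid in the frame of pedestal between 0.023 and 0.037 m and z of brick_laid_mid in the frame of pedestal between 0.113 and 0.119 m and angle between brick_laid_mid's own z axis and vertical below 0.04 rad and angle between the x axis of brick_laid_mid and the y axis of pedestal, either way round below 0.07 rad) or (x of brick_a_mid in the frame of pedestal between -0.0655 and -0.0515 m and y of brick_a_mid in the frame of pedestal between 0.023 and 0.037 m and z of brick_a_mid in the frame of pedestal between 0.113 and 0.119 m and angle between brick_a_mid's own z axis and vertical below 0.04 rad and angle between the x axis of brick_a_mid and the y axis of pedestal, either way round below 0.07 rad) or (x of brick_b_mid in the frame of pedestal between -0.0655 and -0.0515 m and y of brick_b_mid in the frame of pedestal between 0.023 and 0.037 m and z of brick_b_mid in the frame of pedestal between 0.113 and 0.119 m and angle between brick_b_mid's own z axis and vertical below 0.04 rad and angle between the x axis of brick_b_mid and the y axis of pedestal, either way round below 0.07 rad)) and ((x of brick_laid_mid in the frame of pedestal between 0.0515 and 0.0655 m and y of brick_laid_mid in the frame of pedestal between -0.037 and -0.023 m and z of brick_laid_mid in the frame of pedestal between 0.113 and 0.119 m and angle between brick_laid_mid's own z axis and vertical below 0.04 rad and angle between the x axis of brick_laid_mid and the y axis of pedestal, either way round below 0.07 rad) or (x of brick_a_mid in the frame of pedestal between 0.0515 and 0.0655 m and y of brick_a_mid in the frame of pedestal between -0.037 and -0.023 m and z of brick_a_mid in the frame of pedestal between 0.113 and 0.119 m and angle between brick_a_mid's own z axis and vertical below 0.04 rad and angle between the x axis of brick_a_mid and the y axis of pedestal, either way round below 0.07 rad) or (x of brick_b_mid in the frame of pedestal between 0.0515 and 0.0655 m and y of brick_b_mid in the frame of pedestal between -0.037 and -0.023 m and z of brick_b_mid in the frame of pedestal between 0.113 and 0.119 m and angle between brick_b_mid's own z axis and vertical below 0.04 rad and angle between the x axis of brick_b_mid and the y axis of pedestal, either way round below 0.07 rad)) and ((x of brick_laid_mid in the frame of pedestal between -0.037 and -0.023 m and y of brick_laid_mid in the frame of pedestal between -0.0655 and -0.0515 m and z of brick_laid_mid in the frame of pedestal between 0.113 and 0.119 m and angle between brick_laid_mid's own z axis and vertical below 0.04 rad and angle between the x axis of brick_laid_mid and the x axis of pedestal, either way round below 0.07 rad) or (x of brick_a_mid in the frame of pedestal between -0.037 and -0.023 m and y of brick_a_mid in the frame of pedestal between -0.0655 and -0.0515 m and z of brick_a_mid in the frame of pedestal between 0.113 and 0.119 m and angle between brick_a_mid's own z axis and vertical below 0.04 rad and angle between the x axis of brick_a_mid and the x axis of pedestal, either way round below 0.07 rad) or (x of brick_b_mid in the frame of pedestal between -0.037 and -0.023 m and y of brick_b_mid in the frame of pedestal between -0.0655 and -0.0515 m and z of brick_b_mid in the frame of pedestal between 0.113 and 0.119 m and angle between brick_b_mid's own z axis and vertical below 0.04 rad and angle between the x axis of brick_b_mid and the x axis of pedestal, either way round below 0.07 rad)) and x of brick_channel_mid in the frame of pedestal between 0.023 and 0.037 m and y of brick_channel_mid in the frame of pedestal between 0.0515 and 0.0655 m and z of brick_channel_mid in the frame of pedestal between 0.113 and 0.119 m and angle between brick_channel_mid's own z axis and vertical below 0.04 rad and angle between the x axis of brick_channel_mid and the x axis of pedestal, either way round below 0.07 rad and linear speed of each of brick_laid, brick_a, brick_b, brick_channel below 0.01 m/s); the robot touches nothing.
It fails at once if a brick is dropped or rammed (faster than 0.35 m/s within 25 mm of its bed on the first course) ((linear speed of brick_laid above 0.35 m/s and z of brick_laid_mid in the frame of pedestal between 0.105 and 0.141 m and x of brick_laid_mid in the frame of pedestal between -0.11 and 0.11 m and y of brick_laid_mid in the frame of pedestal between -0.11 and 0.11 m) or (linear speed of brick_a above 0.35 m/s and z of brick_a_mid in the frame of pedestal between 0.105 and 0.141 m and x of brick_a_mid in the frame of pedestal between -0.11 and 0.11 m and y of brick_a_mid in the frame of pedestal between -0.11 and 0.11 m) or (linear speed of brick_b above 0.35 m/s and z of brick_b_mid in the frame of pedestal between 0.105 and 0.141 m and x of brick_b_mid in the frame of pedestal between -0.11 and 0.11 m and y of brick_b_mid in the frame of pedestal between -0.11 and 0.11 m) or (linear speed of brick_channel above 0.35 m/s and z of brick_channel_mid in the frame of pedestal between 0.105 and 0.141 m and x of brick_channel_mid in the frame of pedestal between -0.11 and 0.11 m and y of brick_channel_mid in the frame of pedestal between -0.11 and 0.11 m)).
It fails at once if one of the other things on the bench is moved more than 25 mm (distance of any of half_brick, flow_controller, union, leak_fluid, spanner, beaker from where it was at the start of the episode above 0.025 m).
It also fails if it takes over 72 s, if anything falls off the work surface, if the arm or the gripper's body presses on something with over 40 N, if the wrist force passes 120 N, or if a joint passes its speed limit or range.

## Working session

There is one attempt and no reset: what is moved stays moved. The work goes in short steps, Python scripts to look and compute and a shell command to move; the robot and the scene stay as the last step left them, time stands still between calls to the robot, and variables do not carry over. Pictures are saved under pics/ and viewed, and the job is handed in when it is done.

```bash
ls; mkdir -p pics; cat > cap.py <<'E'
import sys,cv2,pickle
from plant import env
def grab(name,fn):
    p=env.capture(name); cv2.imwrite('pics/'+fn+'.png',cv2.cvtColor(p['image'],cv2.COLOR_RGB2BGR)); pickle.dump(p,open('pics/'+fn+'.pkl','wb')); return p
E
python3 - <<'E'
from cap import *
for n in ['scene','top','wrist']:
    p=grab(n,n+'0'); print(n,p['mtx'].tolist(),p['extrinsics'].round(4).tolist(),p.keys())
o=env.get_obs(); print(o)
E
```

```text
pics
scene [[461.05063930049465, 0.0, 279.05011734130176], [0.0, 461.05063930049465, 196.3081107312123], [0.0, 0.0, 1.0]] [[0.2544, 0.9668, -0.0229, -0.0414], [-0.5257, 0.1582, 0.8358, 0.18], [0.8117, -0.2006, 0.5485, -1.6366], [0.0, 0.0, 0.0, 1.0]] dict_keys(['image', 'mtx', 'extrinsics', 'shot'])
top [[387.3954203136111, 0.0, 270.6155577818558], [0.0, 387.3954203136111, 208.4982493177717], [0.0, 0.0, 1.0]] [[0.0023, -1.0, 0.0047, -0.094], [0.9858, 0.0031, 0.1679, -0.5347], [-0.1679, 0.0042, 0.9858, -0.9591], [0.0, 0.0, 0.0, 1.0]] dict_keys(['image', 'mtx', 'extrinsics', 'shot'])
wrist [[325.19226210127806, 0.0, 277.32257422511776], [0.0, 325.19226210127806, 211.2586917248397], [0.0, 0.0, 1.0]] [[0.2399, -0.9708, -0.0002, -0.6506], [0.9326, 0.2305, -0.2778, 0.0285], [0.2698, 0.0665, 0.9606, -0.3904], [0.0, 0.0, 0.0, 1.0]] dict_keys(['image', 'mtx', 'extrinsics', 'shot'])
{'clock': 0.15, 'joint_positions': array([ 1.26316756,  0.62913363,  0.03843597,  1.5180798 , -0.0270044 ,
        0.99630595, -0.01999565]), 'dq': array([ 0.00035996, -0.00214723, -0.00136657, -0.00280316, -0.00074227,
       -0.00061853, -0.00172189]), 'effort': array([ 1.86979458e-03, -5.50089061e+01,  1.14481486e+00, -1.86815679e+01,
       -5.22283895e-02,  2.10013211e-02,  8.97594805e-05]), 'position': array([ 0.15558747, -0.6306083 ,  0.20478387]), 'eef_rot': array([-6.99990954e-04,  9.92697708e-01,  1.20626551e-01, -8.20991556e-05]), 'force': array([ 0.29274148,  0.19517665, -0.70016375]), 'wrist_torque': array([-0.0331121 ,  0.02705934, -0.0168477 ]), 'gripper_width': 0.9983018182519755}
```

View pics/scene0.png

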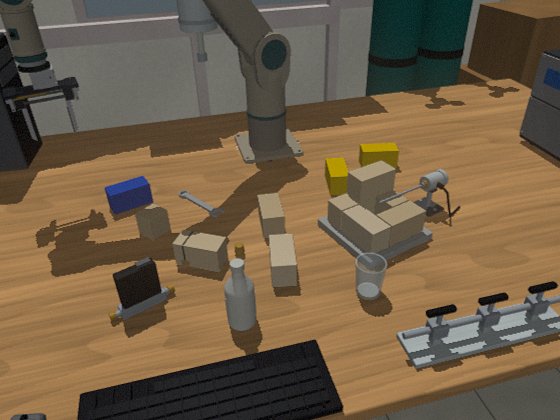

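View pics/top0.png

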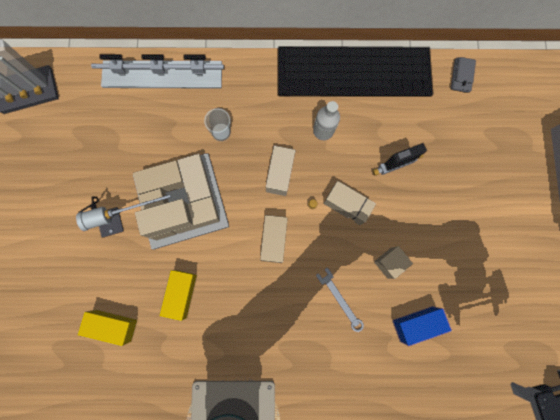

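View pics/wrist0.png

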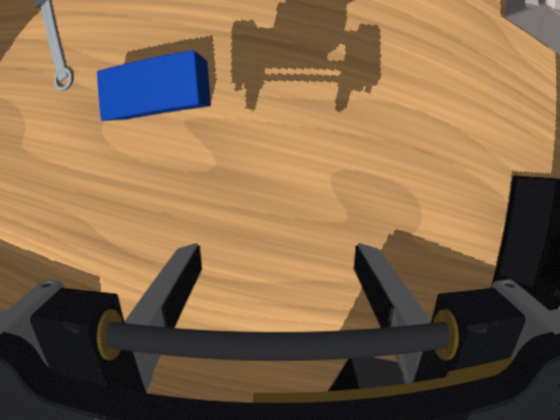

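The scene and top views show two plain bricks, at top (280,169) and (273,239). The channelled brick is at (350,201), with its pencil line near the right end, and the half brick is at (396,263). The yellow and blue blocks are look-alikes. The pedestal is at about (180,200), with the laid brick on the near side and the sheath pointing left. I'll enlarge the top view to confirm.

```bash
python3 - <<'E'
import cv2
im=cv2.imread('pics/top0.png')
cv2.imwrite('pics/t_ped.png',cv2.resize(im[140:260,70:240],None,fx=4.6,fy=4.6,interpolation=cv2.INTER_CUBIC))
cv2.imwrite('pics/t_br.png',cv2.resize(im[130:285,250:425],None,fx=3.8,fy=3.8,interpolation=cv2.INTER_CUBIC))
E
```

```text
(no output)
```

View pics/t_ped.png

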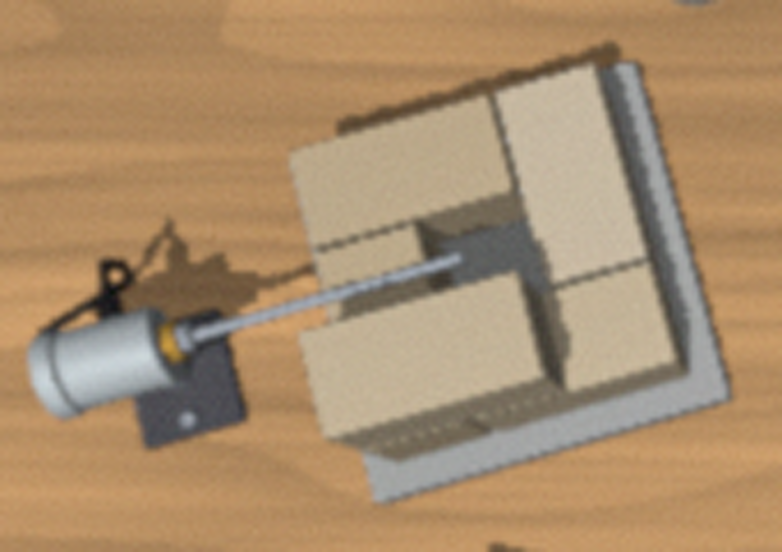

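View pics/t_br.png

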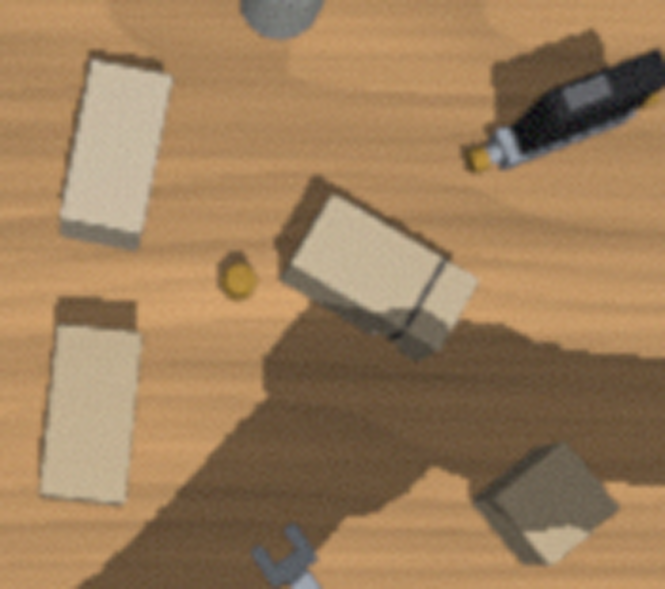

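```bash
cat > geo.py <<'E'
import numpy as np,pickle
from scipy.optimize import least_squares
def load(fn): return pickle.load(open('pics/'+fn+'.pkl','rb'))
def proj(p,P,fish=False):
    P=np.atleast_2d(P); E=np.array(p['extrinsics']);K=np.array(p['mtx'])
    c=P@E[:3,:3].T+E[:3,3]; x,y,z=c[:,0],-c[:,1],-c[:,2]
    if fish:
        r=np.hypot(x,y); th=np.arctan2(r,z); s=th/np.maximum(r,1e-9); u,v=x*s,y*s
    else: u,v=x/z,y/z
    return np.c_[K[0,0]*u+K[0,2],K[1,1]*v+K[1,2]]
def unproj(p,uv,z0,fish=False):
    uv=np.atleast_2d(uv).astype(float); E=np.array(p['extrinsics']);K=np.array(p['mtx'])
    a=(uv[:,0]-K[0,2])/K[0,0]; b=(uv[:,1]-K[1,2])/K[1,1]
    if fish:
        th=np.hypot(a,b); s=np.sin(th)/np.maximum(th,1e-9); d=np.c_[a*s,-b*s,-np.cos(th)]
    else: d=np.c_[a,-b,-np.ones_like(a)]
    d=d@E[:3,:3]; C=-E[:3,:3].T@E[:3,3]
    t=(z0-C[2])/d[:,2]; return C+t[:,None]*d
def T(q,L):
    c,s=np.cos(q[2]),np.sin(q[2]); L=np.atleast_2d(L).astype(float)
    return np.c_[q[0]+c*L[:,0]-s*L[:,1],q[1]+s*L[:,0]+c*L[:,1],L[:,2]]
def fit(obs,L,q0):
    """obs: list of (pic,fish,uv,L)"""
    f=lambda q:np.concatenate([(proj(p,T(q,l),fi)-uv).ravel() for p,fi,uv,l in obs])
    r=least_squares(f,q0,loss='soft_l1'); return r.x,r.fun
def draw(p,q,segs,fish,fn,roi,k):
    import cv2
    im=cv2.cvtColor(p['image'],cv2.COLOR_RGB2BGR); x0,y0,x1,y1=roi
    im=cv2.resize(im[y0:y1,x0:x1],None,fx=k,fy=k,interpolation=cv2.INTER_CUBIC)
    for Q,S in zip(q,segs):
        for a,b in S:
            n=12; pts=np.array([np.array(a)+(np.array(b)-a)*t for t in np.linspace(0,1,n)])
            uv=(proj(p,T(Q,pts),fish)-[x0,y0]+.5)*k-.5
            cv2.polylines(im,[np.round(uv*16).astype(np.int32)],False,(0,0,255),1,cv2.LINE_AA,4)
    cv2.imwrite('pics/'+fn+'.png',im)
def boxsegs(cx,cy,lx,ly,z0,z1,top=True,bot=False):
    c=[(cx+sx*lx/2,cy+sy*ly/2) for sx,sy in((-1,-1),(1,-1),(1,1),(-1,1))]; S=[]
    for i in range(4):
        a,b=c[i],c[(i+1)%4]
        if top:S.append(((*a,z1),(*b,z1)))
        if bot:S.append(((*a,z0),(*b,z0)))
    return S
PEDS=boxsegs(0,0,.21,.21,0,.02)+boxsegs(0,0,.174,.174,.02,.084)+boxsegs(-.0585,.03,.057,.114,.084,.148)+boxsegs(0,0,.06,.06,.02,.084)+[((0,.009,.0875),(0,.158,.0875))]
BR=boxsegs(0,0,.114,.057,0,.064,True,True)
E
cat > m1.py <<'E'
from geo import *
p=load('top0'); o=lambda c,k,off:(np.array(c)+.5)/k-.5+np.array(off)
pl=np.array([[.087,.087,.084],[.087,-.087,.084],[-.087,-.087,.084],[.105,-.105,.02],[-.105,-.105,.02],[-.105,.105,.02],[-.03,.087,.148],[-.03,-.027,.148],[-.087,-.027,.148],[-.087,.087,.148]])
pu=o([[290,152],[598,65],[687,370],[637,63],[728,398],[375,502],[302,333],[520,272],[560,378],[330,437]],4.6,(70,140))
print(unproj(p,pu[:3],.084).round(3))
qp,r=fit([(p,False,pu,pl)],None,[.6,.2,.2]); print('ped',qp.round(4),r.round(1))
h=np.array([[.057,-.0285,.064],[.057,.0285,.064],[-.057,.0285,.064],[-.057,-.0285,.064]])
B={}
for n,c in dict(a=[(171,74),(92,57),(60,221),(140,235)],b=[(141,331),(57,325),(40,494),(124,504)],ch=[(290,262),(437,337),(477,283),(332,195)]).items():
    uv=o(c,3.8,(250,130)); w=unproj(p,uv,.064)
    d=w[0]-w[3]; q,r=fit([(p,False,uv,h)],None,[*w[:,:2].mean(0),np.arctan2(d[1],d[0])]); B[n]=q
    print(n,q.round(4),r.round(1))
np.save('q0.npy',np.array([qp]+list(B.values())))
draw(p,[qp],[PEDS],False,'d_ped',(70,140,240,260),4.6)
draw(p,list(B.values()),[BR]*3,False,'d_br',(250,130,425,285),3.8)
E
python3 m1.py
```

```text
[[0.619 0.257 0.084]
 [0.67  0.089 0.084]
 [0.499 0.036 0.084]]
ped [0.5614 0.1471 0.2914] [ 0.5 -0.2  0.2 -0.1 -1.2 -1.7  0.5 -0.3  1.4  0.3  0.5  0.4 -0.1  0.2
  0.2 -0.2 -2.3 -0.  -0.5  1.2]
a [ 0.6381 -0.1168 -0.1888] [ 0.3  0.2 -0.4  0.7 -0.3 -0.7  0.4 -0.2]
b [ 0.4561 -0.0998 -0.0969] [ 0.1  0.3 -0.1 -0.4 -0.3  0.2  0.4 -0.1]
ch [ 0.5549 -0.2968  2.    ] [ -0.3   0.3 -29.2   0.7   0.3  -3.3  28.4   0. ]
```

```bash
sed -i 's/ch=\[.*\])/ch=[(332,195),(290,262),(437,337),(477,283)])/' m1.py; python3 m1.py
```

```text
[[0.619 0.257 0.084]
 [0.67  0.089 0.084]
 [0.499 0.036 0.084]]
ped [0.5614 0.1471 0.2914] [ 0.5 -0.2  0.2 -0.1 -1.2 -1.7  0.5 -0.3  1.4  0.3  0.5  0.4 -0.1  0.2
  0.2 -0.2 -2.3 -0.  -0.5  1.2]
a [ 0.6381 -0.1168 -0.1888] [ 0.3  0.2 -0.4  0.7 -0.3 -0.7  0.4 -0.2]
b [ 0.4561 -0.0998 -0.0969] [ 0.1  0.3 -0.1 -0.4 -0.3  0.2  0.4 -0.1]
ch [ 0.5518 -0.2968  1.0175] [-0.1 -0.6 -0.2  0.2 -0.1  3.8  0.4 -0.8]
```

```bash
python3 m1.py|tail -1
```

```text
ch [ 0.5518 -0.2968  1.0175] [-0.1 -0.6 -0.2  0.2 -0.1  3.8  0.4 -0.8]
```

View pics/d_ped.png

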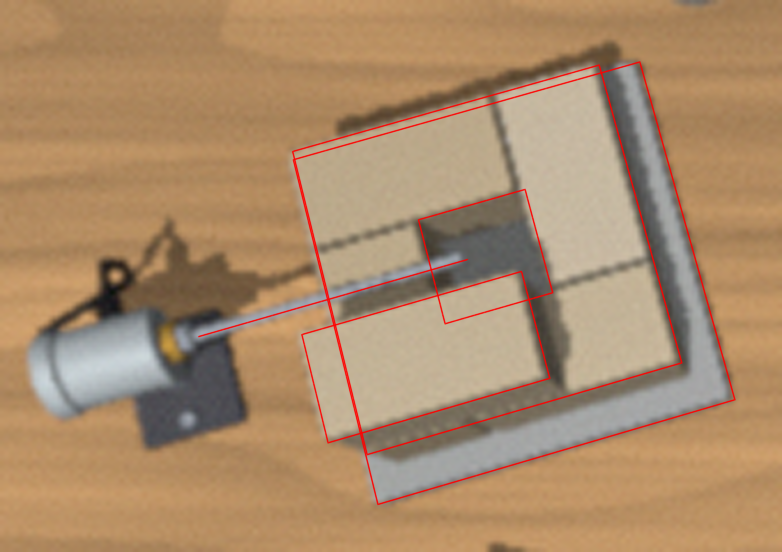

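View pics/d_br.png

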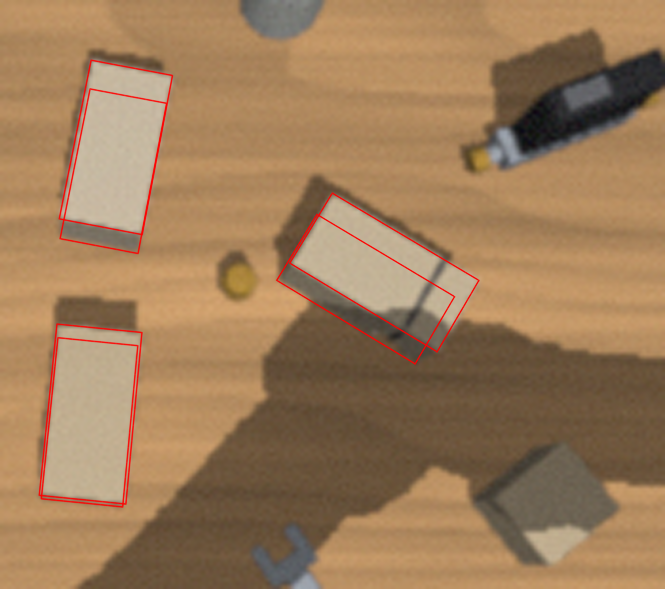

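```bash
python3 - <<'E'
from geo import *
from scipy.spatial.transform import Rotation as R
p=load('wrist0'); E=np.array(p['extrinsics']); C=-E[:3,:3].T@E[:3,3]
q=np.array([-7e-4,.99269,.120627,-8e-5]); Rt=R.from_quat(q[[1,2,3,0]]).as_matrix()
print('cam in tool',(Rt.T@(C-[.15559,-.63061,.20478])).round(4),'view dir in tool',(Rt.T@(-E[2,:3])).round(3), 'img right',(Rt.T@E[0,:3]).round(3))
t=load('top0')
for n,uv,z in [('bottle base',(325,128),0.0),('bottle top',(332,105),.16),('flow',(403,158),.1),('flow base R',(385,168),0.03),('union',(312,203),.03),('half',(396,258),.064),('beaker',(218,120),.04),('spannertop',(323,277),0),('spannerbot',(358,325),0),('head',(95,217),.09)]:
    print(n,unproj(t,uv,z).round(3)[0])
E
```

```text
cam in tool [ 0.0813  0.0008 -0.1781] view dir in tool [-0.278  0.001  0.961] img right [ 0.     1.    -0.001]
bottle base [ 0.773 -0.245  0.   ]
bottle top [ 0.768 -0.239  0.16 ]
flow [ 0.655 -0.424  0.1  ]
flow base R [ 0.649 -0.399  0.03 ]
union [ 0.553 -0.202  0.03 ]
half [ 0.408 -0.405  0.064]
beaker [0.779 0.051 0.04 ]
spannertop [ 0.36  -0.231  0.   ]
spannerbot [ 0.238 -0.319  0.   ]
head [0.505 0.34  0.09 ]
```

```bash
python3 -m crank '[-1,1,-0.45,0,0, -1,1,-0.45,0,0, -1,1,-0.45,0,0, -1,1,-0.45,0,0, -1,1,-0.45,0,0, -1,1,-0.45,0,0, -1,1,-0.45,0,0, -1,1,-0.45,0,0, -1,1,-0.45,0,0, -1,1,-0.45,0,0]' 30
```

```text
clock: 0.98
position: [0.3269, -0.4926, 0.2004]
eef_rot: [-0.003, 0.993, 0.114, -0.004]
force: [0.6, 0.0, -0.0]
gripper_width: 0.999
```

```bash
cat > plan.py <<'E'
import sys,numpy as np
from scipy.spatial.transform import Rotation as R
from scipy.optimize import fsolve
from plant import env
def state():
    o=env.get_obs(); q=np.array(o['eef_rot']); M=R.from_quat(q[[1,2,3,0]]).as_matrix()
    return np.array(o['position']),np.arctan2(M[1,0],M[0,0]),M,o
def go(x,y,z,th,n):
    P,t0,M,o=state(); d=(th-t0+np.pi)%(2*np.pi)-np.pi
    def sim(v):
        p=np.array(P[:2]);t=t0
        for i in range(n):
            p=p+.02*(v[0]*np.array([np.cos(t),np.sin(t)])+v[1]*np.array([np.sin(t),-np.cos(t)])); t+=d/n
        return p-[x,y]
    v=fsolve(sim,[0,0]); print('n',n,'dx dy dz tw per row',v.round(3),round((P[2]-z)/.02/n,3),round(-d/.08/n,3),'| now',P.round(4),round(t0,4),'tilt',(M[:,2]+[0,0,1]).round(3)[:2])
if __name__=='__main__':
    a=[float(s) for s in sys.argv[1:]]; go(*a[:4],int(a[4]))
E
python3 plan.py .52 -.348 .22 1.0175 10;python3 plan.py .52 -.348 .22 1.0175 12
```

```text
n 10 dx dy dz tw per row [ 1.235 -0.073] -0.098 -0.986 | now [ 0.3269 -0.4926  0.2004] 0.2286 tilt [-0.008  0.005]
n 12 dx dy dz tw per row [ 1.03  -0.054] -0.082 -0.822 | now [ 0.3269 -0.4926  0.2004] 0.2286 tilt [-0.008  0.005]
```

```bash
python3 -m crank '[-1,1,-0.05,-0.08,-0.82, -1,1,-0.05,-0.08,-0.82, -1,1,-0.05,-0.08,-0.82, -1,1,-0.05,-0.08,-0.82, -1,1,-0.05,-0.08,-0.82, -1,1,-0.05,-0.08,-0.82, -1,1,-0.05,-0.08,-0.82, -1,1,-0.05,-0.08,-0.82, -1,1,-0.05,-0.08,-0.82, -1,1,-0.05,-0.08,-0.82]' && python3 -m crank '[-1,1,-0.05,-0.08,-0.82, -1,1,-0.05,-0.08,-0.82, -1,0,0,0,0]'; python3 plan.py .52 -.348 .22 1.0175 1; python3 -c "
from cap import *
grab('wrist','w1')"
```

```text
clock: 1.82
position: [0.5041, -0.3785, 0.2156]
eef_rot: [-0.003, 0.89, 0.457, -0.002]
force: [0.5, -0.3, 0.3]
gripper_width: 1.001
clock: 2.07
position: [0.5318, -0.3382, 0.2192]
eef_rot: [-0.003, 0.851, 0.525, 0.001]
force: [0.4, 0.6, 0.3]
gripper_width: 0.999
n 1 dx dy dz tw per row [-0.703 -0.307] -0.039 1.096 | now [ 0.5318 -0.3382  0.2192] 1.1052 tilt [-0.002  0.005]
```

View pics/w1.png

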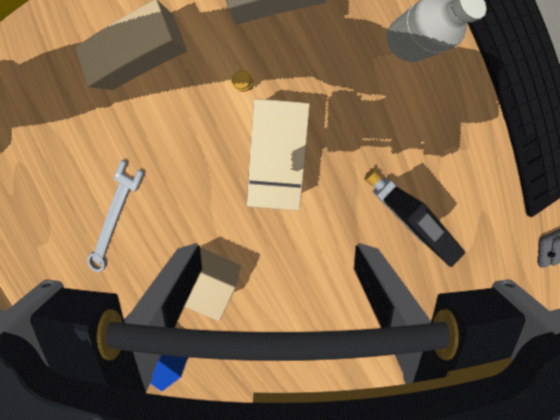

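The wrist view shows the channelled brick at (278,155), with its pencil line at (275,184) near the -x end. The half brick is at (215,285).

```bash
cat > fitw.py <<'E'
# chamfer fit of model edges with cv2 Canny + distanceTransform + scipy
from geo import *
import cv2
def chamfer(p,segs,q0,fish=True,k=3,rng=.012,lo=40,hi=100,n=40):
    g=cv2.cvtColor(p['image'],cv2.COLOR_RGB2GRAY); g=cv2.resize(g,None,fx=k,fy=k,interpolation=cv2.INTER_CUBIC)
    e=cv2.Canny(cv2.GaussianBlur(g,(0,0),1.5),lo,hi)
    D=cv2.distanceTransform(255-e,cv2.DIST_L2,5)/k
    pts=np.concatenate([np.linspace(a,b,n) for a,b in segs])
    def f(q):
        uv=(proj(p,T(q,pts),fish)+.5)*k-.5
        d=cv2.remap(D,uv[:,0].astype(np.float32)[None],uv[:,1].astype(np.float32)[None],cv2.INTER_LINEAR,borderValue=5)[0]
        return np.minimum(d,6.)
    best=None
    for dx in np.linspace(-rng,rng,5):
        for dy in np.linspace(-rng,rng,5):
            for dt in (-.04,0,.04):
                r=least_squares(f,np.array(q0)+[dx,dy,dt],loss='soft_l1',f_scale=.5,diff_step=1e-4,x_scale=[.01,.01,.1],max_nfev=30)
                if best is None or r.cost<best.cost: best=r
    return best.x,best.cost/len(pts),f(best.x)
E
python3 - <<'E'
from fitw import *
p=load('w1'); q=np.load('q0.npy')[3]
S=boxsegs(0,0,.114,.057,0,.064)+[((-.03,-.0285,.064),(-.03,.0285,.064))]
x,c,r=chamfer(p,S,q); print(q,x.round(4),c,np.median(r))
draw(p,[x],[S],True,'d1',(220,80,340,230),4)
E
```

```text
[ 0.55182226 -0.29681277  1.01753527] [ 0.5509 -0.2995  1.0348] 1.279643856137991 0.9223832
```

View pics/d1.png

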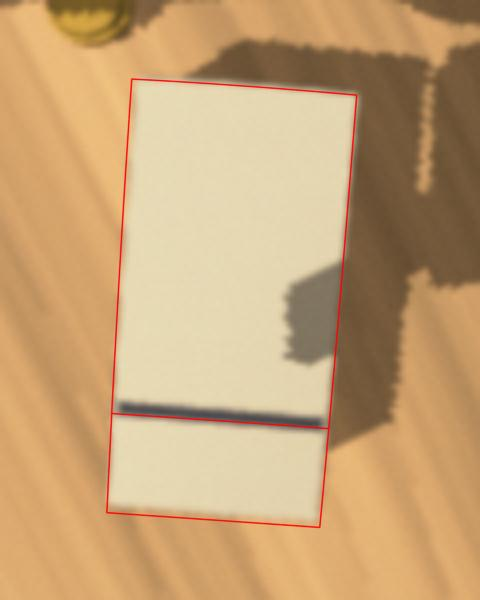

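```bash
python3 - <<'E'
from fitw import *
p=load('w1'); q=np.load('q0.npy')[3]
S=boxsegs(0,0,.114,.057,0,.064)
x,c,r=chamfer(p,S,q,lo=60,hi=160); print(x.round(4),c,np.median(r))
draw(p,[x],[S],True,'d1',(220,80,340,230),4)
C=unproj(p,[[252.5,100],[309,104],[301,210],[247.5,207]],.064,True);print(np.linalg.norm(np.diff(C[[0,1,2,3,0]],axis=0),axis=1).round(4), C.mean(0).round(4))
g=(np.array([[131,80],[356,95],[318,524],[108,510]])+.5)/4-.5+[220,80]
C=unproj(p,g,.064,True);print(np.linalg.norm(np.diff(C[[0,1,2,3,0]],axis=0),axis=1).round(4), C.mean(0).round(4),unproj(p,(np.array([[221,414]])+.5)/4-.5+[220,80],.064,True))
E
```

```text
[ 0.5643 -0.2767  1.0246] 1.7211728708818554 6.0
[0.0573 0.1117 0.0572 0.1124] [ 0.5518 -0.2997  0.064 ]
[0.057  0.1131 0.0562 0.113 ] [ 0.551  -0.2993  0.064 ] [[ 0.53665876 -0.32391199  0.064     ]]
```

View pics/d1.png

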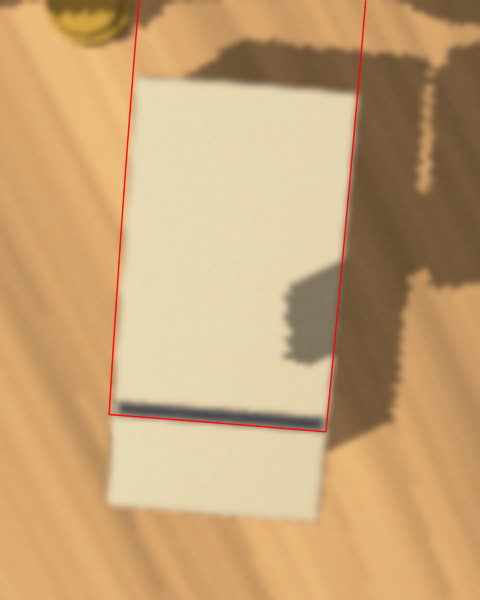

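```bash
cat >> geo.py <<'E'
H=np.array([[.057,-.0285,.064],[.057,.0285,.064],[-.057,.0285,.064],[-.057,-.0285,.064]])
def cfit(p,px,k,off,q0,L=H,fish=True):
    uv=(np.array(px)+.5)/k-.5+np.array(off)
    x,r=fit([(p,fish,uv,np.array(L))],None,q0); print('fit',x.round(4),'res px',r.round(1)); return x
E
python3 - <<'E'
from geo import *
p=load('w1'); q=np.load('q0.npy')[3]
cfit(p,[(356,93),(135,78),(108,504),(317,520)],4,(220,80),q)
E
```

```text
fit [ 0.5516 -0.2986  1.0295] res px [ 0.5 -0.5 -0.5 -1.1 -0.5  0.9  0.5  0.8]
```

```bash
python3 plan.py .5428 -.3132 .12 1.0295 6
```

```text
n 6 dx dy dz tw per row [ 0.251 -0.019] 0.825 0.148 | now [ 0.5304 -0.3408  0.219 ] 1.1004 tilt [-0.003  0.003]
```

```bash
python3 -m crank '[-1,0.25,-0.02,0.83,0.15, -1,0.25,-0.02,0.83,0.15, -1,0.25,-0.02,0.83,0.15, -1,0.25,-0.02,0.83,0.15, -1,0.25,-0.02,0.83,0.15, -1,0.25,-0.02,0.83,0.15, -1,0,0,0,0]'; python3 plan.py .5428 -.3132 .024 1.0295 6
```

```text
clock: 2.7
position: [0.5403, -0.3274, 0.1164]
eef_rot: [0.003, 0.874, 0.486, -0.003]
force: [-0.7, -0.2, -0.3]
gripper_width: 0.999
n 6 dx dy dz tw per row [ 0.112 -0.044] 0.77 -0.031 | now [ 0.5403 -0.3274  0.1164] 1.0146 tilt [-0.003 -0.009]
```

```bash
python3 -m crank '[-1,0.2,-0.05,0.6,0, -1,0.2,-0.05,0.6,0, -1,0.2,-0.05,0.6,0, -1,0.2,-0.05,0.6,0, -1,0,0,0,0]'; python3 plan.py .5428 -.3132 .024 1.0295 3
```

```text
clock: 3.12
position: [0.5441, -0.3198, 0.0669]
eef_rot: [0.006, 0.875, 0.483, -0.005]
force: [0.1, 0.7, -0.3]
gripper_width: 1.001
n 3 dx dy dz tw per row [ 0.082 -0.076] 0.716 -0.085 | now [ 0.5441 -0.3198  0.0669] 1.0091 tilt [-0.003 -0.015]
```

```bash
python3 -m crank '[-1,0.25,-0.1,0.7,0, -1,0.25,-0.1,0.7,0, -1,0.1,0,0.3,0, -1,0,0,0,0]'; python3 plan.py .5428 -.3132 .024 1.0295 3
```

```text
clock: 3.45
position: [0.548, -0.3113, 0.0334]
eef_rot: [0.008, 0.876, 0.483, -0.005]
force: [-0.1, 0.6, -0.3]
gripper_width: 0.998
n 3 dx dy dz tw per row [-0.072 -0.057] 0.156 -0.091 | now [ 0.548  -0.3113  0.0334] 1.0075 tilt [-0.    -0.019]
```

```bash
python3 -m crank '[-1,-0.1,-0.08,0.3,-0.2, -1,-0.1,-0.08,0.2,-0.2, -1,0,0,0,0]'; python3 plan.py .5428 -.3132 .024 1.0295 1; python3 -c "
from cap import *
grab('wrist','w2')"
```

```text
clock: 3.7
position: [0.5437, -0.3154, 0.0244]
eef_rot: [0.009, 0.867, 0.498, -0.005]
force: [-0.6, 0.3, -0.5]
gripper_width: 0.999
n 1 dx dy dz tw per row [ 0.072 -0.092] 0.022 0.162 | now [ 0.5437 -0.3154  0.0244] 1.0424 tilt [ 0.002 -0.021]
```

View pics/w2.png

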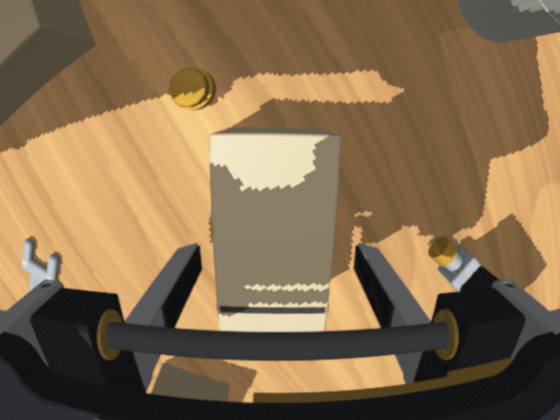

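The brick, spanning (211,130) to (340,330), is centred between the open fingers, so I'm closing on it.

```bash
python3 -m crank '[-1,0.07,-0.1,0,0.1, 0,0,0,0,0, 1,0,0,0,0, 1,0,0,0,0, 1,0,0,0,0, 1,0,0,0,0, 1,0,0,0,0]' 40; python3 -m crank '[1,0,0,0,0,1,0,0,0,0,1,0,0,0,0]'; python3 plan.py .5428 -.3132 .024 1.0295 1
```

```text
clock: 4.33
position: [0.5435, -0.3141, 0.0267]
eef_rot: [0.011, 0.87, 0.493, -0.004]
force: [-2.4, 1.9, 0.6]
gripper_width: 0.613
clock: 4.58
position: [0.5434, -0.3141, 0.0268]
eef_rot: [0.011, 0.87, 0.493, -0.004]
force: [0.5, 0.3, 0.9]
gripper_width: 0.604
n 1 dx dy dz tw per row [ 0.022 -0.049] 0.138 0.029 | now [ 0.5434 -0.3141  0.0268] 1.0318 tilt [ 0.004 -0.022]
```

```bash
python3 -m crank '[1,0,0,-0.3,0, 1,0,0,-0.8,0, 1,0,0,-1,0, 1,0,0,-1,0, 1,0,0,-1,0, 1,0,0,-1,0, 1,0,0,-1,0, 1,0,0,-1,0, 1,0,0,-1,0, 1,0,0,-1,0]'; python3 plan.py .52 0 .26 .2914 18
```

```text
clock: 5.42
position: [0.5361, -0.3063, 0.2096]
eef_rot: [0.002, 0.869, 0.494, -0.009]
force: [0.3, -0.5, -2.1]
gripper_width: 0.608
n 18 dx dy dz tw per row [ 0.514 -0.704] -0.14 0.515 | now [ 0.5361 -0.3063  0.2096] 1.0331 tilt [-0.014 -0.013]
```

```bash
python3 -m crank '[1,0.5,-0.7,-0.14,0.52, 1,0.5,-0.7,-0.14,0.52, 1,0.5,-0.7,-0.14,0.52, 1,0.5,-0.7,-0.14,0.52, 1,0.5,-0.7,-0.14,0.52, 1,0.5,-0.7,-0.14,0.52, 1,0.5,-0.7,-0.14,0.52, 1,0.5,-0.7,-0.14,0.52, 1,0.5,-0.7,-0.14,0.52, 1,0.5,-0.7,-0.14,0.52]';python3 plan.py .52 0 .26 .2914 8
```

```text
clock: 6.25
position: [0.4956, -0.1374, 0.2415]
eef_rot: [0.007, 0.957, 0.29, -0.008]
force: [0.1, -0.6, -1.9]
gripper_width: 0.602
n 8 dx dy dz tw per row [ 0.519 -0.705] -0.116 0.464 | now [ 0.4956 -0.1374  0.2415] 0.5886 tilt [-0.01  -0.018]
```

```bash
python3 -m crank '[1,0.52,-0.7,-0.12,0.46, 1,0.52,-0.7,-0.12,0.46, 1,0.52,-0.7,-0.12,0.46, 1,0.52,-0.7,-0.12,0.46, 1,0.52,-0.7,-0.12,0.46, 1,0.52,-0.7,-0.12,0.46, 1,0.52,-0.7,-0.12,0.46, 1,0.52,-0.7,-0.12,0.46,1,0,0,0,0]';python3 plan.py .52 0 .26 .2914 1;python3 -c "
from cap import *
grab('wrist','w3')"
```

```text
clock: 7.0
position: [0.5165, 0.0123, 0.2596]
eef_rot: [0.006, 0.99, 0.141, -0.009]
force: [0.2, 1.8, -2.3]
gripper_width: 0.609
n 1 dx dy dz tw per row [-0.006  0.637] -0.018 -0.094 | now [0.5165 0.0123 0.2596] 0.2838 tilt [-0.016 -0.014]
```

View pics/w3.png

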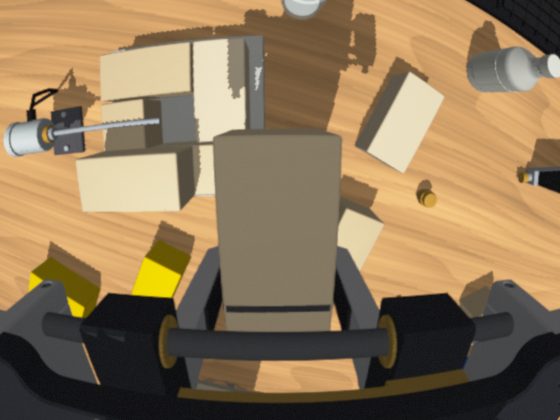

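The held brick fills the centre of the wrist view, with its line at v≈308. The pedestal is at upper left: laid brick (80-185, 148-212), flue at (180,115), sheath tip at (158,121).

```bash
python3 - <<'E'
import cv2
im=cv2.imread('pics/w3.png')
cv2.imwrite('pics/c3.png',cv2.resize(im[25:225,70:275],None,fx=3.9,fy=3.9,interpolation=cv2.INTER_CUBIC)[:600])
cv2.imwrite('pics/c3b.png',cv2.resize(im[110:340,190:370],None,fx=2.6,fy=2.6,interpolation=cv2.INTER_CUBIC))
E
```

```text
(no output)
```

View pics/c3.png

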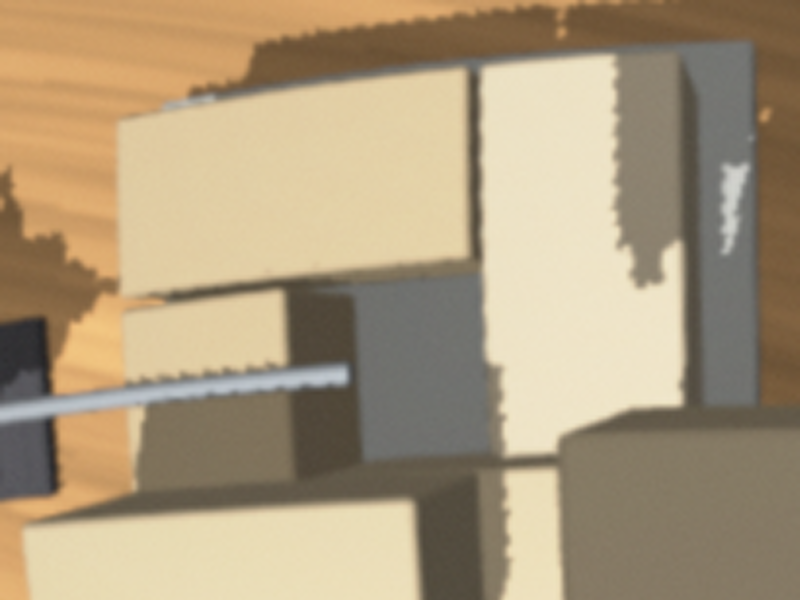

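View pics/c3b.png

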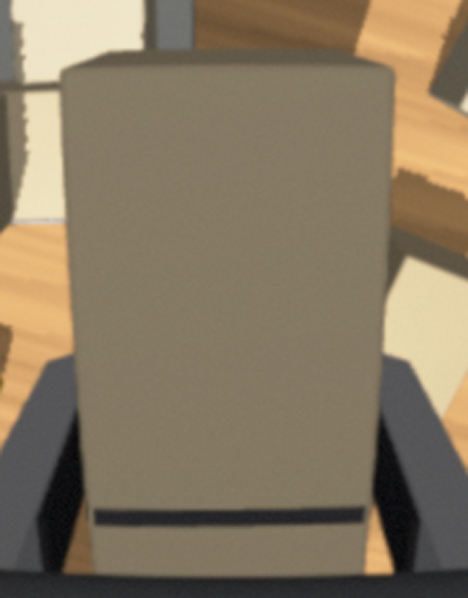

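```bash
python3 - <<'E'
from geo import *
p=load('w3'); q=np.load('q0.npy')[0]
L=np.array([(87,87,84),(87,-27,84),(30,-27,84),(30,87,84),(87,-30,84),(87,-87,84),(27,30,84),(27,87,84),(-27,-30,84),(105,-105,20)])/1e3
px=[(118,120),(468,67),(472,260),(120,296),(480,68),(680,54),(287,289),(125,314),(503,460),(752,43)]
x=cfit(p,px,3.9,(70,25),q,L); x8=cfit(p,px[:9],3.9,(70,25),q,L[:9])
xl=cfit(p,[(25,527),(415,500)],3.9,(70,25),x,np.array([(-30,87,148),(-30,-27,148)])/1e3)
draw(p,[x8],[PEDS],True,'d3',(70,25,275,225),3.9)
np.save('qp3.npy',x8)
# held brick top: far corners & line, in tool frame: z top =
import json
from plan import state
P,t,M,o=state(); print(P,t)
uv=(np.array([(62,72),(391,70),(95,517),(365,515)])+.5)/2.6-.5+[190,110]
# top plane at TCP z -.0268+.064
w=unproj(p,uv,P[2]-.0268+.064,True)
print(((w-P)@M).round(4))
E
```

```text
fit [0.5613 0.1473 0.299 ] res px [-0.9  0.2  0.7 -0.2  0.4  0.5 -0.4  1.8  0.2 -0.8  1.1 -0.9 -0.2  0.4
 -1.5 -0.3 -2.8  0.5  1.2 -0.7]
fit [0.5615 0.1471 0.3001] res px [-0.8  0.1  0.8 -0.4  0.6  0.4 -0.2  1.8  0.4 -0.9  1.3 -1.1 -0.   0.4
 -1.4 -0.3 -2.6  0.4]
fit [0.5619 0.1472 0.2923] res px [-1.4  0.1  0.8 -0. ]
[0.5156902  0.01009624 0.25936099] 0.2839132688235214
[[ 0.0755 -0.0282 -0.0391]
 [ 0.0758  0.0265 -0.0385]
 [-0.0104 -0.0271 -0.0373]
 [-0.0103  0.0267 -0.0367]]
```

View pics/d3.png

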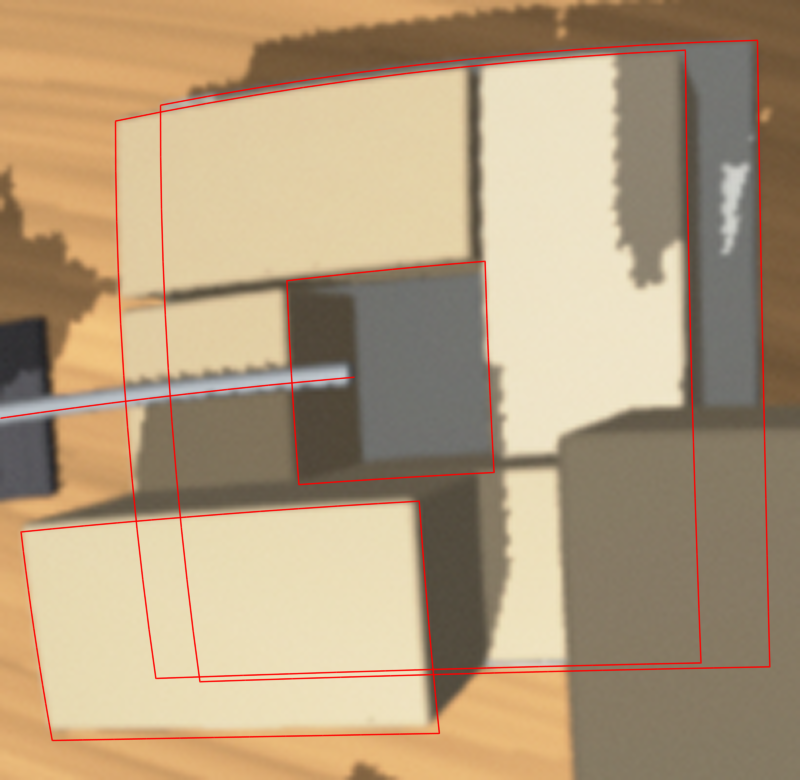

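```bash
python3 plan.py .5558 .2071 .22 .295 12
```

```text
n 12 dx dy dz tw per row [ 0.394 -0.739] 0.164 -0.012 | now [0.5157 0.0101 0.2594] 0.2839 tilt [-0.017 -0.016]
```

```bash
python3 -m crank '[1,0.4,-0.75,0.16,-0.02, 1,0.4,-0.75,0.16,-0.02, 1,0.4,-0.75,0.16,-0.02, 1,0.4,-0.75,0.16,-0.02, 1,0.4,-0.75,0.16,-0.02, 1,0.4,-0.75,0.16,-0.02, 1,0.4,-0.75,0.16,-0.02, 1,0.4,-0.75,0.16,-0.02, 1,0.4,-0.75,0.16,-0.02, 1,0.4,-0.75,0.16,-0.02]';python3 plan.py .5558 .2071 .20 .295 3
```

```text
clock: 7.88
position: [0.546, 0.1612, 0.2206]
eef_rot: [0.013, 0.99, 0.143, -0.015]
force: [0.2, 0.5, -2.5]
gripper_width: 0.6
n 3 dx dy dz tw per row [ 0.375 -0.687] 0.343 -0.037 | now [0.546  0.1612 0.2206] 0.2862 tilt [-0.025 -0.029]
```

```bash
python3 -m crank '[1,0.38,-0.69,0.3,-0.04, 1,0.38,-0.69,0.3,-0.04, 1,0.3,-0.5,0.2,-0.04, 1,0,0,0,0]';python3 plan.py .5558 .2071 .16 .295 3;python3 -c "
from cap import *
grab('wrist','w4')"
```

```text
clock: 8.22
position: [0.5553, 0.2074, 0.2]
eef_rot: [0.012, 0.989, 0.149, -0.016]
force: [0.2, 0.7, -3.1]
gripper_width: 0.606
n 3 dx dy dz tw per row [0.007 0.008] 0.667 0.018 | now [0.5553 0.2074 0.2   ] 0.2992 tilt [-0.027 -0.029]
```

View pics/w4.png

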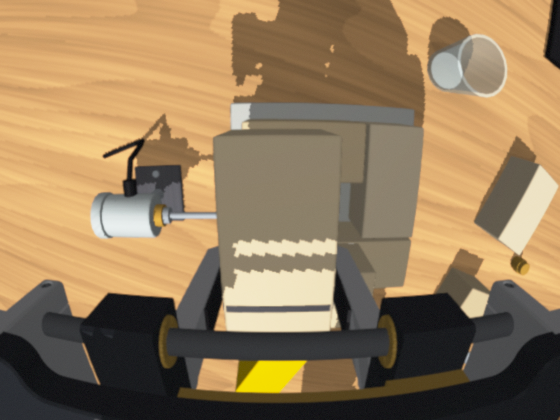

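```bash
python3 -m crank '[1,0.03,-0.02,0.5,0, 1,0.03,-0.02,0.5,0, 1,0.03,-0.02,0.5,0, 1,0.03,-0.02,0.5,0, 1,0.03,-0.02,0.5,0, 1,0.03,-0.02,0.5,0, 1,0,0,0,0]';python3 plan.py .5558 .2071 .1108 .295 3
```

```text
clock: 8.85
position: [0.5562, 0.2017, 0.1338]
eef_rot: [0.015, 0.989, 0.146, -0.017]
force: [-1.6, -0.2, -3.4]
gripper_width: 0.609
n 3 dx dy dz tw per row [ 0.019 -0.088] 0.383 -0.009 | now [0.5562 0.2017 0.1338] 0.2927 tilt [-0.029 -0.035]
```

```bash
python3 -m crank '[1,0.03,-0.25,0.12,0, 1,0.03,-0.15,0.12,0, 1,0,0,0,0]';python3 plan.py .5558 .2071 .1108 .295 3;python3 -c "
from cap import *
grab('wrist','w5')
grab('top','t5')
grab('scene','s5')
im=cv2.imread('pics/w5.png'); cv2.imwrite('pics/c5.png',cv2.resize(im[60:340,80:460],None,fx=2.1,fy=2.1,interpolation=cv2.INTER_CUBIC))
im=cv2.imread('pics/s5.png'); cv2.imwrite('pics/c5s.png',cv2.resize(im[120:280,300:480],None,fx=3.7,fy=3.7,interpolation=cv2.INTER_CUBIC))
"
```

```text
clock: 9.1
position: [0.5548, 0.2097, 0.1274]
eef_rot: [0.015, 0.989, 0.146, -0.017]
force: [0.7, 0.4, -3.2]
gripper_width: 0.607
n 3 dx dy dz tw per row [0.004 0.047] 0.277 -0.014 | now [0.5548 0.2097 0.1274] 0.2917 tilt [-0.03  -0.035]
```

View pics/c5.png

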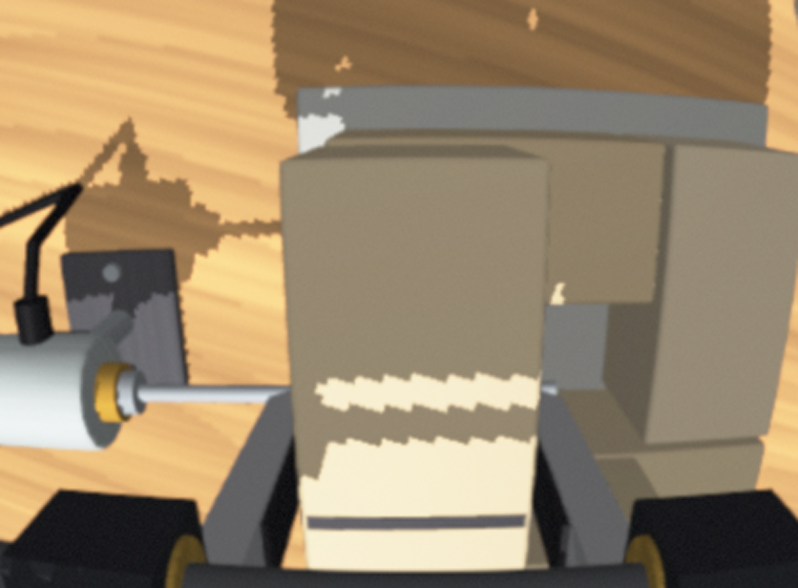

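View pics/c5s.png

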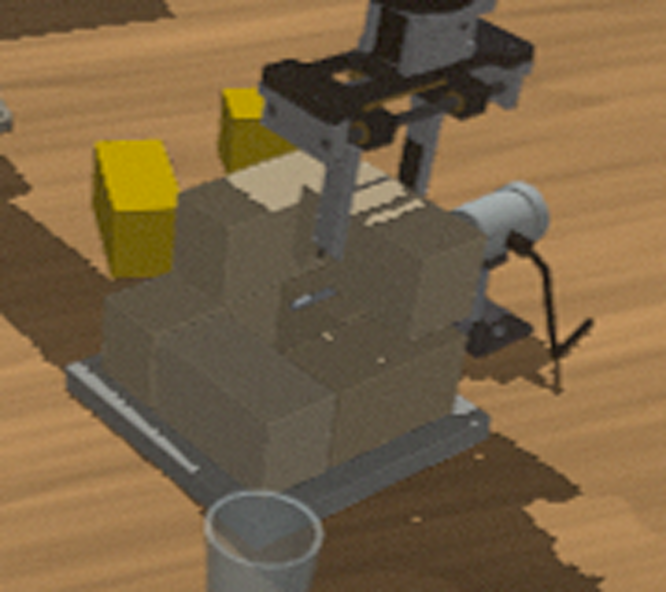

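View pics/t5.png

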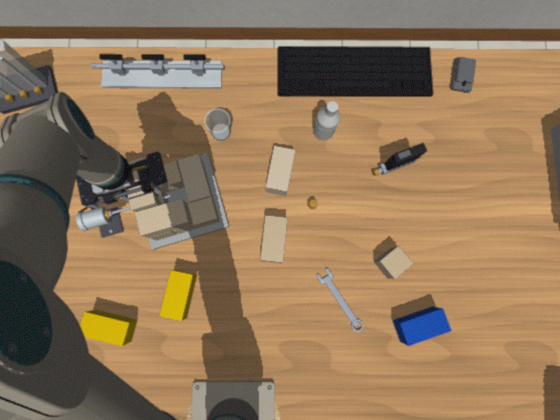

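```bash
cat > rel.py <<'E'
from geo import *
def rel(fn,k,off,pedpx,pedL,q0,heldpx,heldL,ztop,qp=None,fish=True):
    p=load(fn)
    x=cfit(p,pedpx,k,off,q0,np.array(pedL)/1e3)
    hl=np.c_[np.array(heldL)/1e3,np.full(len(heldL),ztop)]
    uv=(np.array(heldpx)+.5)/k-.5+np.array(off)
    w=unproj(p,uv,ztop,fish)
    h=cfit(p,heldpx,k,off,[*w[:,:2].mean(0),x[2]],hl)
    d=h[:2]-x[:2];c,s=np.cos(x[2]),np.sin(x[2])
    print('held in ped',(np.array([c*d[0]+s*d[1],-s*d[0]+c*d[1]])*1e3).round(1),'dyaw',round(h[2]-x[2],4)); return x,h
E
python3 - <<'E'
from rel import *
x,h=rel('w5',2.1,(80,60),[(298,88),(767,107),(667,143),(655,303),(674,147),(645,443)],[(105,105,20),(105,-105,20),(87,-27,84),(30,-27,84),(87,-30,84),(-27,-30,84)],np.load('qp3.npy'),
 [(282,160),(547,158),(308,523),(524,521)],[(57,28.5),(57,-28.5),(-30,28.5),(-30,-28.5)],.1274-.0268+.064)
E
```

```text
fit [0.5621 0.1491 0.2982] res px [-1.8 -0.2  1.5 -1.3  0.1  0.2  0.   1.3  0.6 -1.5 -0.3  2.2]
fit [0.5736 0.215  0.2942] res px [-3.5 -0.1  3.8  0.4 -3.9  0.4  3.3 -0.4]
held in ped [30.3 59.7] dyaw -0.004
```

```bash
python3 -m crank '[1,0.01,0.02,0.2,0, 1,0.01,-0.02,0.2,0, 1,0.01,-0.02,0.15,0, 1,0,0,0,0]';python3 plan.py .5553 .2085 .1108 .295 3
```

```text
clock: 9.58
position: [0.5565, 0.2094, 0.1175]
eef_rot: [0.015, 0.989, 0.145, -0.015]
force: [0.6, 0.0, -3.9]
gripper_width: 0.603
n 3 dx dy dz tw per row [-0.024  0.008] 0.112 -0.017 | now [0.5565 0.2094 0.1175] 0.291 tilt [-0.026 -0.034]
```

```bash
python3 -m crank '[1,-0.03,0,0.12,0, 1,-0.03,0,0.1,0, 1,0,0,0.06,0, 1,0,0,0,0]';python3 plan.py .5553 .2085 .1108 .295 3
```

```text
clock: 9.92
position: [0.5552, 0.2085, 0.1119]
eef_rot: [0.015, 0.989, 0.145, -0.015]
force: [-1.3, 0.1, 2.1]
gripper_width: 0.607
n 3 dx dy dz tw per row [0.001 0.001] 0.018 -0.019 | now [0.5552 0.2085 0.1119] 0.2905 tilt [-0.026 -0.034]
```

```bash
python3 -m crank '[1,0,0,0.06,0, 1,0,0,0.06,0]';python3 -c "
from cap import *
grab('scene','s6')
im=cv2.imread('pics/s6.png'); cv2.imwrite('pics/c6s.png',cv2.resize(im[120:280,300:480],None,fx=3.7,fy=3.7,interpolation=cv2.INTER_CUBIC))
"
```

```text
clock: 10.08
position: [0.5548, 0.2085, 0.1111]
eef_rot: [0.015, 0.989, 0.145, -0.015]
force: [-4.6, -2.0, 10.7]
gripper_width: 0.605
```

View pics/c6s.png

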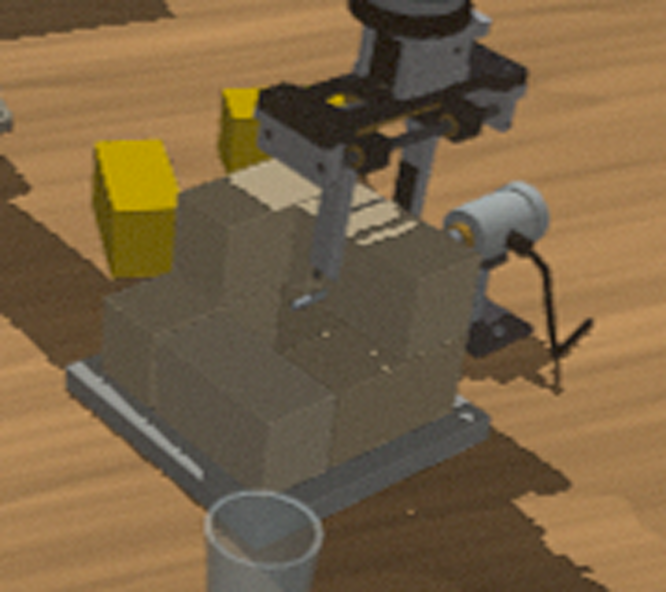

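```bash
python3 -m crank '[-0.25,0,0,0,0, -0.35,0,0,0,0, -0.6,0,0,0,0, -1,0,0,0,0, -1,0,0,0,0, -1,0,0,0,0]' 20;python3 plan.py .5553 .2085 .1108 .295 3;python3 -c "
from cap import *
grab('wrist','w7')"
```

```text
clock: 10.63
position: [0.557, 0.2093, 0.1122]
eef_rot: [0.014, 0.989, 0.145, -0.013]
force: [-0.4, -0.2, -0.0]
gripper_width: 0.922
n 3 dx dy dz tw per row [-0.031  0.005] 0.023 -0.018 | now [0.557  0.2093 0.1122] 0.2906 tilt [-0.021 -0.032]
```

View pics/w7.png

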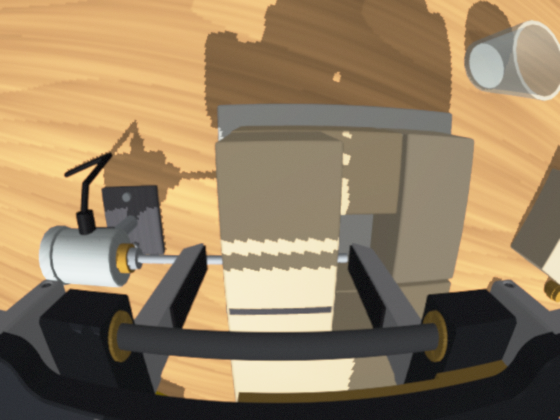

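```bash
python3 -m crank '[-1,0,0,-0.5,0, -1,0,0,-1,0, -1,0,0,-1,0, -1,0,0,-1,0, -1,0,0,-1,0, -1,0,0,-1,0, -1,0,0,-1,0]';python3 plan.py .579 -.106 .24 -.189 16;python3 plan.py .579 -.106 .24 -.189 19
```

```text
clock: 11.27
position: [0.5567, 0.2125, 0.2461]
eef_rot: [0.016, 0.989, 0.145, -0.018]
force: [-0.1, 0.3, -0.2]
gripper_width: 0.999
n 16 dx dy dz tw per row [0.004 1.007] 0.019 0.375 | now [0.5567 0.2125 0.2461] 0.2909 tilt [-0.03  -0.036]
n 19 dx dy dz tw per row [0.005 0.848] 0.016 0.316 | now [0.5567 0.2125 0.2461] 0.2909 tilt [-0.03  -0.036]
```

```bash
python3 -m crank '[-1,0,1,0,0.37, -1,0,1,0,0.37, -1,0,1,0,0.37, -1,0,1,0,0.37, -1,0,1,0,0.37, -1,0,1,0,0.37, -1,0,1,0,0.37, -1,0,1,0,0.37]';python3 -c "
from cap import *
grab('wrist','w8')"; python3 plan.py .579 -.106 .24 -.189 8
```

```text
clock: 11.93
position: [0.5893, 0.0524, 0.259]
eef_rot: [0.014, 1.0, 0.023, -0.01]
force: [-0.4, 0.4, -0.3]
gripper_width: 1.004
n 8 dx dy dz tw per row [-0.008  0.952] 0.12 0.355 | now [0.5896 0.0457 0.2592] 0.0383 tilt [-0.02  -0.033]
```

View pics/w8.png

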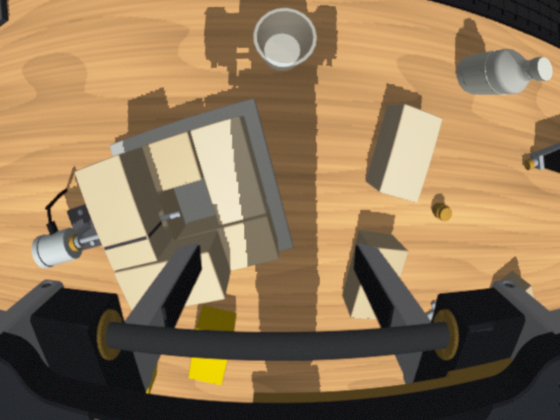

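```bash
python3 - <<'E'
import cv2
im=cv2.imread('pics/w8.png')
cv2.imwrite('pics/c8.png',cv2.resize(im[90:310,65:300],None,fx=2.72,fy=2.72,interpolation=cv2.INTER_CUBIC))
E
```

```text
(no output)
```

View pics/c8.png

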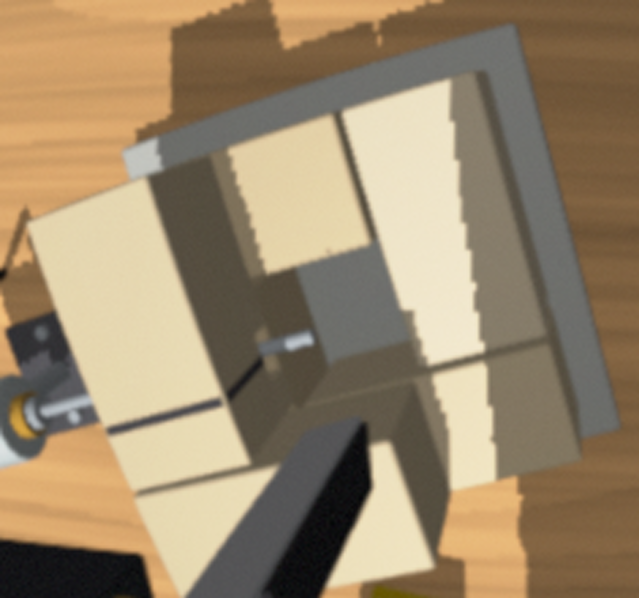

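```bash
python3 - <<'E'
from rel import *
pp=[(123,150),(515,25),(618,430),(483,72),(580,460),(342,112),(335,113),(373,240),(547,340)]
pl=[(105,105,20),(105,-105,20),(-105,-105,20),(87,-87,84),(-87,-87,84),(87,-30,84),(87,-27,84),(30,-27,84),(-27,-87,84)]
x,h=rel('w8',2.72,(65,90),pp,pl,np.load('qp3.npy'),[(28,222),(148,178),(250,463),(133,494)],[(57,28.5),(57,-28.5),(-57,-28.5),(-57,28.5)],.148)
p=load('w8')
draw(p,[x,h],[PEDS,boxsegs(0,0,.114,.057,.084,.148)],True,'d8',(65,90,300,310),2.72)
E
```

```text
fit [0.562  0.1485 0.2861] res px [-1.4 -0.8  0.9 -0.6  0.8  1.3 -1.9 -0.2  0.7  2.  -0.3 -0.8 -0.3 -0.4
 -0.1  2.1  0.5  0. ]
fit [0.5731 0.2109 0.2946] res px [-0.8 -0.1  0.1 -1.1  1.2  1.6 -0.5  0.2]
held in ped [28.3 56.7] dyaw 0.0085
```

View pics/d8.png

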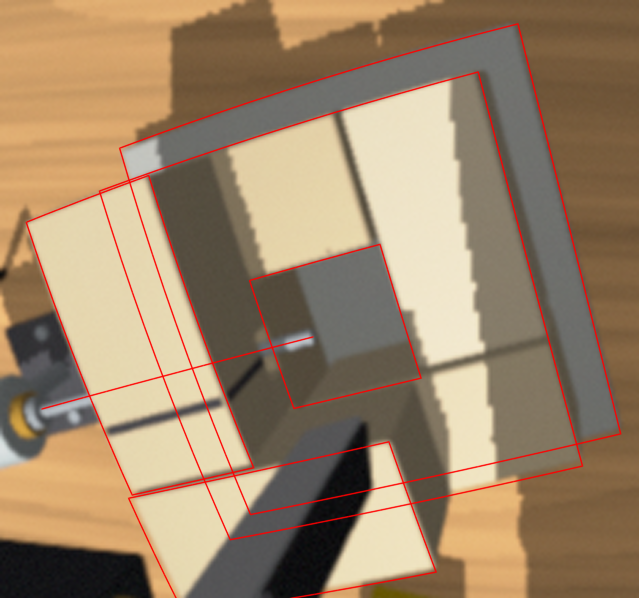

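```bash
python3 -m crank '[-1,0,0.95,0.12,0.36, -1,0,0.95,0.12,0.36, -1,0,0.95,0.12,0.36, -1,0,0.95,0.12,0.36, -1,0,0.95,0.12,0.36, -1,0,0.95,0.12,0.36, -1,0,0.95,0.12,0.36, -1,0,0.5,0.12,0.2, -1,0,0,0,0]';python3 -c "
from cap import *
grab('wrist','w9')
im=cv2.imread('pics/w9.png'); cv2.imwrite('pics/c9.png',cv2.resize(im[60:260,180:380],None,fx=3,fy=3,interpolation=cv2.INTER_CUBIC))
"; python3 plan.py .579 -.106 .24 -.189 8
```

```text
clock: 12.73
position: [0.5761, -0.1125, 0.244]
eef_rot: [0.018, 0.995, -0.102, -0.011]
force: [0.1, 0.6, 0.5]
gripper_width: 0.998
n 8 dx dy dz tw per row [ 0.009 -0.036] 0.026 -0.021 | now [ 0.5764 -0.1114  0.2442] -0.2023 tilt [-0.024 -0.034]
```

View pics/w9.png

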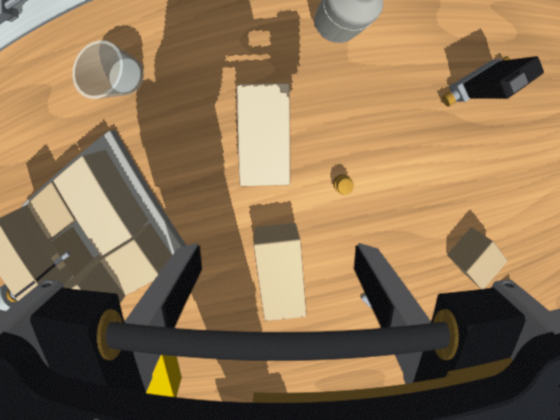

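View pics/c9.png

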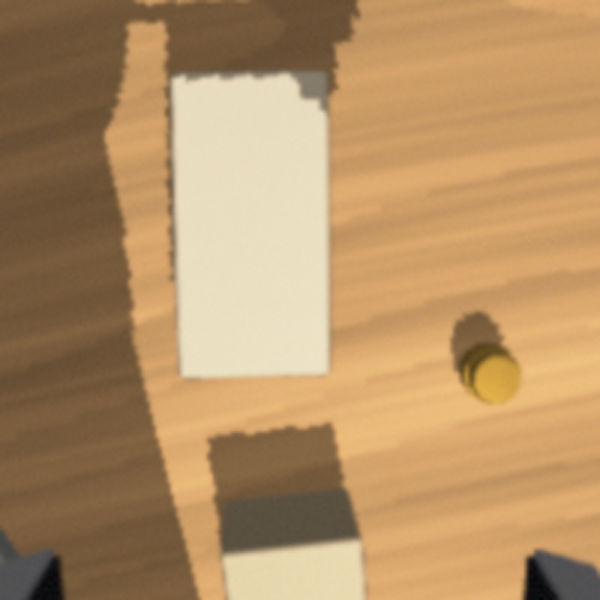

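```bash
python3 - <<'E'
from geo import *
p=load('w9'); q=np.load('q0.npy')
cfit(p,[(327,71),(171,74),(181,377),(329,373)],3,(180,60),q[1])
cfit(p,[(300,240),(255,243.5),(264,320),(305,317)],1,(0,0),q[2])
E
```

```text
fit [ 0.6387 -0.1184 -0.1888] res px [ 0.5 -0.8 -0.5 -0.7 -0.6  0.8  0.7  0.9]
fit [ 0.4567 -0.1015 -0.1244] res px [ 1.7 -0.7 -1.1 -0.  -0.8  1.1  0.6  0.2]
```

```bash
python3 plan.py .6554 -.1216 .12 -.1888 6; python3 -c "
from plan import state
for i in range(3): P,t,M,o=state(); print(P,t,M[:2,2])"
```

```text
n 6 dx dy dz tw per row [ 0.662 -0.045] 1.035 -0.028 | now [ 0.5764 -0.1114  0.2442] -0.2023 tilt [-0.024 -0.034]
[ 0.57644312 -0.11139093  0.24420973] -0.20230087219647264 [-0.02445302 -0.03387751]
[ 0.57644312 -0.11139093  0.24420973] -0.20230087219647264 [-0.02445302 -0.03387751]
[ 0.57644312 -0.11139093  0.24420973] -0.20230087219647264 [-0.02445302 -0.03387751]
```

```bash
python3 -m crank '[-1,0.95,-0.05,0.2,0, -1,0.95,-0.05,0.2,0, -1,0.95,-0.05,0.2,0, -1,0.95,-0.05,0.2,0, -1,0,0,0,0]'; python3 plan.py .6554 -.1216 .12 -.1888 6;python3 -m crank '[-1,0,0,1,0, -1,0,0,1,0, -1,0,0,1,0, -1,0,0,1,0]'; python3 plan.py .6554 -.1216 .025 -.1888 6;
```

```text
clock: 13.2
position: [0.6546, -0.115, 0.2271]
eef_rot: [0.015, 0.995, -0.096, -0.01]
force: [-1.0, -0.8, -0.5]
gripper_width: 0.998
n 6 dx dy dz tw per row [0.017 0.052] 0.892 -0.008 | now [ 0.6546 -0.115   0.2271] -0.1929 tilt [-0.023 -0.027]
clock: 13.53
position: [0.6571, -0.1096, 0.1496]
eef_rot: [0.012, 0.996, -0.092, -0.005]
force: [-0.4, 0.3, -0.3]
gripper_width: 1.001
n 6 dx dy dz tw per row [0.004 0.101] 1.039 0.011 | now [ 0.6571 -0.1096  0.1496] -0.1834 tilt [-0.013 -0.024]
```

```bash
python3 -m crank '[-1,0,0.25,0.8,0, -1,0,0.25,0.8,0, -1,0,0.1,0.8,0, -1,0,0,0.4,0]'; python3 plan.py .6554 -.1216 .025 -.1888 4
```

```text
clock: 13.87
position: [0.6505, -0.1141, 0.0899]
eef_rot: [0.01, 0.996, -0.087, -0.008]
force: [-0.1, -0.0, 0.2]
gripper_width: 0.995
n 4 dx dy dz tw per row [0.076 0.081] 0.811 0.046 | now [ 0.6505 -0.1141  0.0899] -0.1741 tilt [-0.018 -0.018]
```

```bash
python3 -m crank '[-1,0.2,0.3,0.3,0.1, -1,0,0,0.5,0.05]'; python3 plan.py .6554 -.1216 .025 -.1888 4;
```

```text
clock: 14.03
position: [0.6534, -0.1188, 0.0739]
eef_rot: [0.009, 0.996, -0.092, -0.008]
force: [0.7, -1.0, 0.4]
gripper_width: 1.005
n 4 dx dy dz tw per row [0.031 0.029] 0.612 0.015 | now [ 0.6534 -0.1188  0.0739] -0.184 tilt [-0.018 -0.016]
```

```bash
python3 -m crank '[-1,0.05,0.08,0.9,0.05, -1,0.05,0.05,0.9,0.02, -1,0,0,0.5,0]'; python3 plan.py .6554 -.1216 .025 -.1888 1;python3 -c "
from cap import *
grab('wrist','w10')"
```

```text
clock: 14.28
position: [0.6567, -0.1213, 0.0282]
eef_rot: [0.008, 0.995, -0.094, -0.005]
force: [-0.4, 0.2, -0.3]
gripper_width: 1.001
n 1 dx dy dz tw per row [-0.06   0.028] 0.161 -0.005 | now [ 0.6567 -0.1213  0.0282] -0.1892 tilt [-0.012 -0.016]
```

View pics/w10.png

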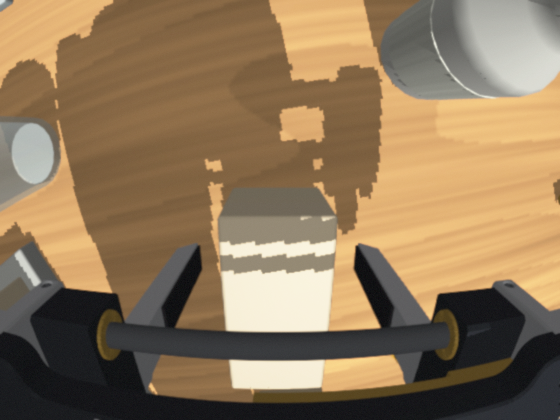

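Brick a, with its far top edge at v≈217, is centred between the fingers. Closing.

```bash
python3 -m crank '[0,0,0,0.1,0, 1,0,0,0,0, 1,0,0,0,0, 1,0,0,0,0, 1,0,0,0,0, 1,0,0,0,0, 1,0,0,0,0]' 40; python3 plan.py .6554 -.1216 .025 -.1888 1
```

```text
clock: 14.92
position: [0.6579, -0.1205, 0.028]
eef_rot: [0.008, 0.996, -0.094, -0.004]
force: [0.2, 1.4, -2.6]
gripper_width: 0.598
n 1 dx dy dz tw per row [-0.112  0.076] 0.15 0.006 | now [ 0.6579 -0.1205  0.028 ] -0.1883 tilt [-0.01  -0.016]
```

```bash
python3 -m crank '[1,0,0,-0.4,0, 1,0,0,-1,0, 1,0,0,-1,0, 1,0,0,-1,0, 1,0,0,-1,0, 1,0,0,-1,0, 1,0,0,-1,0]'; python3 plan.py .5682 .0883 .23 .294 11
```

```text
clock: 15.5
position: [0.653, -0.1171, 0.1563]
eef_rot: [0.007, 0.995, -0.094, -0.012]
force: [0.5, -0.1, -2.9]
gripper_width: 0.602
n 11 dx dy dz tw per row [-0.36  -0.954] -0.335 -0.548 | now [ 0.653  -0.1171  0.1563] -0.1884 tilt [-0.026 -0.013]
```

```bash
python3 -m crank '[1,-0.36,-0.95,-0.4,-0.55, 1,-0.36,-0.95,-0.4,-0.55, 1,-0.36,-0.95,-0.4,-0.55, 1,-0.36,-0.95,-0.4,-0.55, 1,-0.36,-0.95,-0.4,-0.55, 1,-0.36,-0.95,-0.4,-0.55, 1,-0.36,-0.95,-0.4,-0.55, 1,-0.36,-0.95,-0.3,-0.55]'; python3 plan.py .5682 .0883 .22 .294 3
```

```text
clock: 16.17
position: [0.5957, 0.0476, 0.2237]
eef_rot: [0.006, 0.995, 0.097, -0.013]
force: [0.4, -0.3, -2.4]
gripper_width: 0.605
n 3 dx dy dz tw per row [-0.294 -0.765] 0.062 -0.419 | now [0.5957 0.0476 0.2237] 0.1935 tilt [-0.025 -0.015]
```

```bash
python3 -m crank '[1,-0.29,-0.77,0.1,-0.42, 1,-0.29,-0.77,0.1,-0.42, 1,-0.2,-0.5,0.1,-0.4, 1,0,0,0.4,0]'; python3 plan.py .5682 .0883 .165 .294 3
```

```text
clock: 16.5
position: [0.5643, 0.099, 0.2121]
eef_rot: [0.003, 0.987, 0.161, -0.013]
force: [-0.6, 0.7, -2.6]
gripper_width: 0.607
n 3 dx dy dz tw per row [0.008 0.19 ] 0.784 0.12 | now [0.5643 0.099  0.2121] 0.3229 tilt [-0.024 -0.01 ]
```

```bash
python3 -m crank '[1,0,0.35,0.5,0.2, 1,0,0.2,0.5,0.15, 1,0,0,0.3,0]'; python3 plan.py .5682 .0883 .165 .294 3; python3 -c "
from cap import *
grab('wrist','w11')
im=cv2.imread('pics/w11.png'); cv2.imwrite('pics/c11.png',cv2.resize(im[80:340,100:400],None,fx=2.3,fy=2.3,interpolation=cv2.INTER_CUBIC))
grab('scene','s11')
im=cv2.imread('pics/s11.png'); cv2.imwrite('pics/c11s.png',cv2.resize(im[110:280,290:480],None,fx=3.5,fy=3.5,interpolation=cv2.INTER_CUBIC))"
```

```text
clock: 16.75
position: [0.5665, 0.0867, 0.1826]
eef_rot: [0.004, 0.989, 0.146, -0.013]
force: [-0.0, -0.1, -3.4]
gripper_width: 0.607
n 3 dx dy dz tw per row [ 0.036 -0.018] 0.293 -0.002 | now [0.5665 0.0867 0.1826] 0.2935 tilt [-0.025 -0.012]
```

View pics/c11.png

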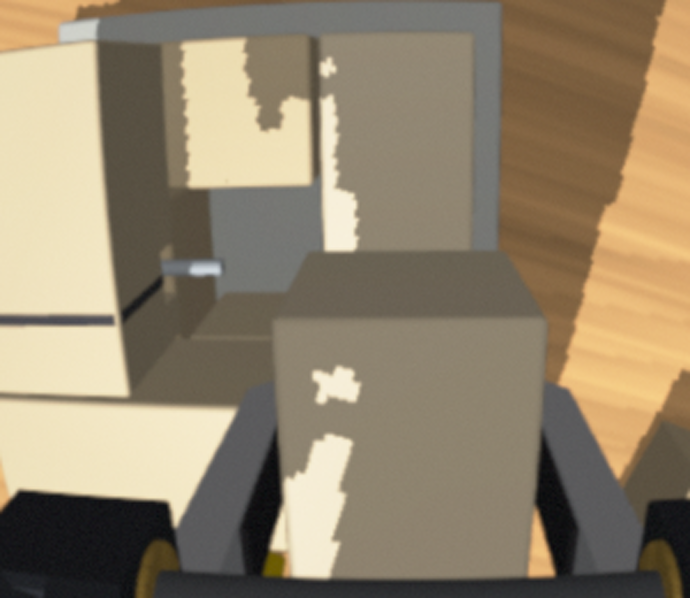

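View pics/c11s.png

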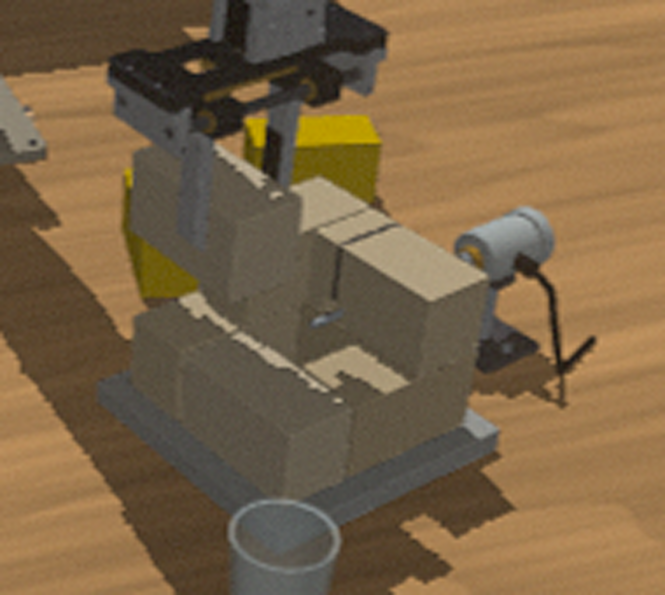

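```bash
python3 - <<'E'
from rel import *
p=load('w11');k=2.3;off=(100,80)
x=cfit(p,[(500,2),(472,35),(322,38),(316,38),(312,184),(222,267)],k,off,[.5618,.148,.294],np.array([(105,-105,20),(87,-87,84),(87,-30,84),(87,-27,84),(30,-27,84),(0,9,87.5)])/1e3)
c=cfit(p,[(97,42),(130,395)],k,off,[.573,.212,.294],np.array([(57,-28.5,148),(-57,-28.5,148)])/1e3)
zt=.1826-.028+.064
h=cfit(p,[(274,320),(544,317),(310,252),(505,252)],k,off,[.549,.083,.294],np.array([(57,28.5,zt*1e3),(57,-28.5,zt*1e3),(57,28.5,zt*1e3-64),(57,-28.5,zt*1e3-64)])/1e3)
for n,b in (('ch',c),('held',h)):
    for X in (x,[.5618,.148,.294]):
        d=b[:2]-np.array(X)[:2];cc,s=np.cos(X[2]),np.sin(X[2]); print(n,(1e3*np.array([cc*d[0]+s*d[1],-s*d[0]+cc*d[1]])).round(1),(b[2]-X[2]).round(4))
E
```

```text
fit [0.5614 0.1487 0.292 ] res px [ 1.5  0.4  2.  -0.2 -1.4 -1.4 -2.4 -1.3  0.4  2.  -0.3  1. ]
fit [0.5731 0.2118 0.2956] res px [-0.1 -1.2 -0.   2.4]
fit [0.5484 0.0795 0.3029] res px [-3.2  1.1  3.1  1.2 -1.6 -1.9  1.6 -2.8]
ch [29.4 57.1] 0.0036
ch [29.3 57.8] 0.0016
held [-32.4 -62.5] 0.0109
held [-32.7 -61.7] 0.0089
```

```bash
python3 -m crank '[1,0.1,-0.12,0.5,0, 1,0.03,0,0.6,0, 1,0.02,0,0.6,0, 1,0.02,0,0.5,0, 1,0,0,0.2,0]'; python3 plan.py .5677 .0895 .13 .294 3
```

```text
clock: 17.27
position: [0.5707, 0.0872, 0.1309]
eef_rot: [0.004, 0.99, 0.143, -0.012]
force: [-0.2, 0.8, -2.3]
gripper_width: 0.606
n 3 dx dy dz tw per row [-0.036 -0.051] 0.016 -0.026 | now [0.5707 0.0872 0.1309] 0.2877 tilt [-0.023 -0.012]
```

```bash
python3 -m crank '[1,-0.12,-0.16,0.05,-0.08, 1,0,0,0.05,0]'; python3 plan.py .5677 .0895 .112 .294 3; python3 -c "
from cap import *
grab('wrist','w12')
im=cv2.imread('pics/w12.png'); cv2.imwrite('pics/c12.png',cv2.resize(im[80:340,100:400],None,fx=2.3,fy=2.3,interpolation=cv2.INTER_CUBIC))
"
```

```text
clock: 17.43
position: [0.5668, 0.0893, 0.1274]
eef_rot: [0.004, 0.989, 0.146, -0.013]
force: [-0.7, 0.4, -3.0]
gripper_width: 0.607
n 3 dx dy dz tw per row [0.015 0.001] 0.256 -0.001 | now [0.5668 0.0893 0.1274] 0.2937 tilt [-0.025 -0.012]
```

View pics/c12.png

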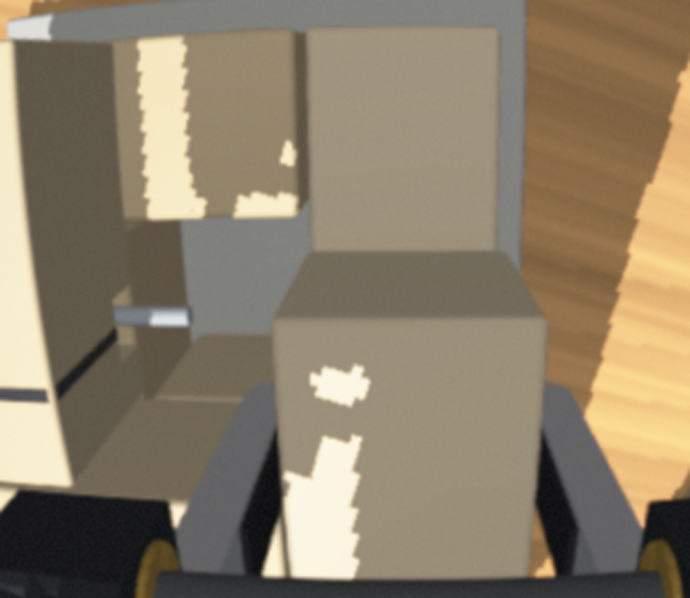

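```bash
python3 - <<'E'
from rel import *
p=load('w12');k=2.3;off=(100,80)
x=cfit(p,[(525,0),(498,28),(306,30),(296,30),(297,216),(190,316),(313,243)],k,off,[.5618,.148,.294],np.array([(105,-105,20),(87,-87,84),(87,-30,84),(87,-27,84),(30,-27,84),(0,9,87.5),(30,-30,84)])[:6]/1e3) if 0 else cfit(p,[(525,0),(498,28),(306,30),(296,30),(297,216),(190,316)],k,off,[.5618,.148,.294],np.array([(105,-105,20),(87,-87,84),(87,-30,84),(87,-27,84),(30,-27,84),(0,9,87.5)])/1e3)
zt=(.1274-.028+.064)*1e3
h=cfit(p,[(274,320),(544,317),(312,252),(501,252)],k,off,[.549,.083,.294],np.array([(57,28.5,zt),(57,-28.5,zt),(57,28.5,zt-64),(57,-28.5,zt-64)])/1e3)
for X in (x,[.5618,.148,.294]):
        b=h;d=b[:2]-np.array(X)[:2];cc,s=np.cos(X[2]),np.sin(X[2]); print((1e3*np.array([cc*d[0]+s*d[1],-s*d[0]+cc*d[1]])).round(1),(b[2]-X[2]).round(4))
E
```

```text
fit [0.5616 0.1493 0.2902] res px [ 1.4 -3.   1.7  0.5 -0.6 -0.6 -0.8 -0.5  0.3  1.7 -1.2  0.8]
fit [0.5487 0.0822 0.3032] res px [-3.4  1.1  3.   1.2 -2.6 -1.9  3.2 -2.8]
[-31.5 -60.6] 0.013
[-31.6 -59.2] 0.0092
```

```bash
python3 -m crank '[1,0.05,0,0.25,0.05, 1,0.02,0,0.2,0, 1,0.01,0,0.15,0]'; python3 plan.py .5677 .0895 .112 .294 3;
```

```text
clock: 17.73
position: [0.5702, 0.0896, 0.1163]
eef_rot: [0.004, 0.99, 0.144, -0.011]
force: [-0.5, -0.1, -2.9]
gripper_width: 0.604
n 3 dx dy dz tw per row [-0.041 -0.01 ] 0.072 -0.021 | now [0.5702 0.0896 0.1163] 0.289 tilt [-0.021 -0.012]
```

```bash
python3 -m crank '[1,-0.1,-0.02,0.1,-0.05, 1,0,0,0.08,0, 1,0,0,0.06,0]'; python3 plan.py .5677 .0895 .112 .294 3;
```

```text
clock: 17.98
position: [0.5679, 0.0895, 0.1116]
eef_rot: [0.004, 0.989, 0.146, -0.011]
force: [-2.3, 1.0, 11.2]
gripper_width: 0.606
n 3 dx dy dz tw per row [-0.003 -0.002] -0.006 -0.003 | now [0.5679 0.0895 0.1116] 0.2933 tilt [-0.02  -0.012]
```

Contact at 11 N with the TCP at the expected height. Releasing.

```bash
python3 -m crank '[-0.25,0,0,0,0, -0.35,0,0,0,0, -0.6,0,0,0,0, -1,0,0,0,0, -1,0,0,0,0, -1,0,0,0,0, -1,0,0,-0.5,0, -1,0,0,-1,0, -1,0,0,-1,0, -1,0,0,-1,0]' 20;python3 plan.py .5 -.1 .25 3.03 20
```

```text
clock: 18.82
position: [0.5677, 0.0898, 0.1831]
eef_rot: [0.005, 0.989, 0.146, -0.014]
force: [-0.3, 1.0, 0.3]
gripper_width: 0.995
n 20 dx dy dz tw per row [-0.657 -0.251] -0.167 -1.71 | now [0.5677 0.0898 0.1831] 0.2933 tilt [-0.025 -0.013]
```

```bash
python3 plan.py .43 -.095 .25 -.11 11
```

```text
n 11 dx dy dz tw per row [-0.719  0.772] -0.304 0.458 | now [0.5677 0.0898 0.1831] 0.2933 tilt [-0.025 -0.013]
```

```bash
python3 -m crank '[-1,0,0.3,-1,0.46, -1,-0.75,0.8,-0.8,0.46, -1,-0.75,0.8,-0.5,0.46, -1,-0.75,0.8,-0.3,0.46, -1,-0.75,0.8,-0.3,0.46, -1,-0.75,0.8,-0.3,0.46, -1,-0.75,0.8,0,0.46, -1,-0.75,0.8,0,0.46, -1,-0.75,0.8,0,0.46, -1,-0.75,0.8,0,0.46]';python3 plan.py .43 -.095 .25 -.11 2
```

```text
clock: 19.65
position: [0.4553, -0.0725, 0.2667]
eef_rot: [0.004, 0.999, -0.041, -0.001]
force: [0.1, -0.7, -0.9]
gripper_width: 0.995
n 2 dx dy dz tw per row [-0.579  0.616] 0.419 0.17 | now [ 0.4553 -0.0725  0.2667] -0.0828 tilt [-0.003 -0.007]
```

```bash
python3 -m crank '[-1,-0.58,0.62,0.2,0.17, -1,-0.5,0.5,0.2,0.17, -1,0,0,0,0]';python3 plan.py .43 -.095 .25 -.11 2; python3 -c "
from cap import *
grab('wrist','w13')
im=cv2.imread('pics/w13.png'); cv2.imwrite('pics/c13.png',cv2.resize(im[100:300,180:380],None,fx=3,fy=3,interpolation=cv2.INTER_CUBIC))
"
```

```text
clock: 19.9
position: [0.4275, -0.0975, 0.2616]
eef_rot: [0.004, 0.998, -0.06, -0.0]
force: [-0.2, 0.2, 0.5]
gripper_width: 0.999
n 2 dx dy dz tw per row [ 0.054 -0.069] 0.29 -0.058 | now [ 0.4275 -0.0975  0.2616] -0.1192 tilt [-0.001 -0.008]
```

View pics/w13.png

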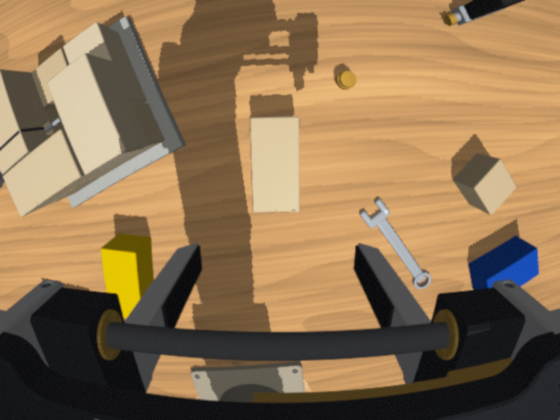

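View pics/c13.png

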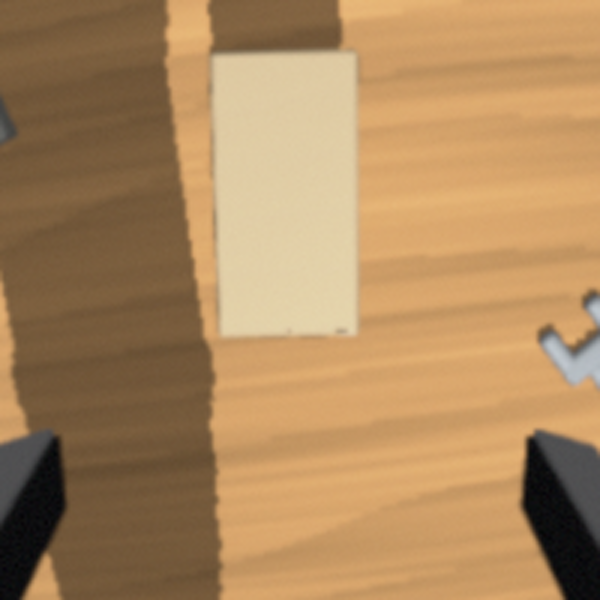

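```bash
python3 - <<'E'
from geo import *
p=load('w13'); q=np.load('q0.npy')
x=cfit(p,[(357,51),(211,54),(220,336),(358,334)],3,(180,100),q[2])
t=x[:2]+.018*np.array([np.cos(x[2]),np.sin(x[2])]); print(t.round(4))
import os; os.system(f'python3 plan.py {t[0]} {t[1]} .12 {x[2]} 7')
E
```

```text
n 7 dx dy dz tw per row [0.324 0.012] 1.015 -0.027 | now [ 0.4292 -0.0965  0.2621] -0.1175 tilt [ 0.001 -0.008]
fit [ 0.4562 -0.1014 -0.1024] res px [ 0.6 -0.7 -0.7 -0.8 -0.6  1.   0.7  0.8]
[ 0.4741 -0.1032]
```

```bash
python3 -m crank '[-1,0.45,0.02,1,0, -1,0.45,0.02,1,0, -1,0.45,0.02,1,-0.05, -1,0.45,0.02,1,-0.05, -1,0.3,0,1,-0.05, -1,0,0,1,0, -1,0,0,1,0]';python3 plan.py .4741 -.1032 .027 -.1024 4
```

```text
clock: 20.53
position: [0.4897, -0.0978, 0.1257]
eef_rot: [0.002, 0.999, -0.047, 0.014]
force: [-0.0, 0.9, -0.2]
gripper_width: 1.002
n 4 dx dy dz tw per row [-0.187  0.086] 1.233 0.027 | now [ 0.4897 -0.0978  0.1257] -0.0937 tilt [ 0.027 -0.006]
```

```bash
python3 -m crank '[-1,-0.4,0.17,0.6,0, -1,-0.35,0.17,0.6,0.05, -1,0,0,0.5,0.05]';python3 plan.py .4741 -.1032 .027 -.1024 4
```

```text
clock: 20.78
position: [0.4792, -0.0991, 0.088]
eef_rot: [0.001, 0.999, -0.047, 0.014]
force: [-0.2, -0.4, 0.3]
gripper_width: 1.001
n 4 dx dy dz tw per row [-0.058  0.058] 0.762 0.024 | now [ 0.4792 -0.0991  0.088 ] -0.0948 tilt [ 0.029 -0.003]
```

```bash
python3 -m crank '[-1,-0.3,0.22,0.6,0.1, -1,-0.1,0.05,0.6,0, -1,-0.05,0,0.6,0, -1,-0.05,0,0.6,0]';python3 plan.py .4741 -.1032 .027 -.1024 2
```

```text
clock: 21.12
position: [0.4776, -0.0988, 0.0381]
eef_rot: [-0.001, 0.999, -0.048, 0.018]
force: [-0.5, 0.6, 0.6]
gripper_width: 0.999
n 2 dx dy dz tw per row [-0.076  0.119] 0.277 0.039 | now [ 0.4776 -0.0988  0.0381] -0.0961 tilt [0.036 0.001]
```

```bash
python3 -m crank '[-1,-0.1,0.2,-1,0.05, -1,-0.1,0.05,-1,0.03, -1,0,0,-1,0, -1,0,0,-1,0, -1,0,0,0,0]';python3 plan.py .4741 -.1032 .027 -.1024 2;python3 -m crank '[-1,0,0,0.3,0, -1,0,0,0.3,0, -1,0,0,0.3,0, -1,0,0,0.3,0]';python3 plan.py .4741 -.1032 .027 -.1024 2
```

```text
clock: 21.53
position: [0.4753, -0.0968, 0.116]
eef_rot: [-0.004, 0.999, -0.046, 0.015]
force: [-0.3, -0.6, -0.4]
gripper_width: 1.0
n 2 dx dy dz tw per row [-0.014  0.163] 2.225 0.06 | now [ 0.4753 -0.0968  0.116 ] -0.0928 tilt [0.031 0.007]
clock: 21.87
position: [0.4805, -0.0939, 0.0906]
eef_rot: [-0.005, 0.999, -0.044, 0.018]
force: [-0.3, -0.1, -0.0]
gripper_width: 0.999
n 2 dx dy dz tw per row [-0.137  0.247] 1.589 0.089 | now [ 0.4805 -0.0939  0.0906] -0.0882 tilt [0.037 0.008]
```

```bash
python3 -m crank '[-1,-0.1,0.1,-0.25,0.03, -1,-0.1,0.1,-0.25,0.03, -1,-0.1,0.1,-0.25,0.03, -1,-0.1,0.1,-0.25,0.03, -1,-0.1,0.1,-0.25,0, -1,-0.05,0.1,-0.25,0, -1,0,0.05,-0.25,0, -1,0,0.05,-0.25,0, -1,0,0,-0.25,0, -1,0,0,-0.25,0]';python3 plan.py .4741 -.1032 .027 -.1024 2
```

```text
clock: 22.7
position: [0.4619, -0.1089, 0.1412]
eef_rot: [-0.005, 0.999, -0.05, 0.014]
force: [-0.7, -0.7, -1.0]
gripper_width: 1.002
n 2 dx dy dz tw per row [ 0.289 -0.171] 2.855 0.013 | now [ 0.4619 -0.1089  0.1412] -0.1003 tilt [0.029 0.009]
```

```bash
python3 -m crank '[-1,0.3,-0.1,1,0, -1,0,0,1,0, -1,0,0,1,0, -1,0,0,0,0]';python3 plan.py .4741 -.1032 .027 -.1024 2
```

```text
clock: 23.03
position: [0.4747, -0.1074, 0.0844]
eef_rot: [-0.005, 0.999, -0.05, 0.02]
force: [0.3, -1.2, 0.0]
gripper_width: 0.997
n 2 dx dy dz tw per row [-0.025 -0.102] 1.434 0.015 | now [ 0.4747 -0.1074  0.0844] -0.0999 tilt [0.039 0.008]
```

```bash
python3 -m crank '[-1,-0.1,-0.15,0.7,0, -1,-0.1,-0.05,0.7,0, -1,-0.1,0,0.7,0, -1,-0.05,0,0.4,0]';python3 plan.py .4741 -.1032 .027 -.1024 1
```

```text
clock: 23.37
position: [0.4733, -0.1024, 0.0365]
eef_rot: [-0.005, 0.999, -0.05, 0.022]
force: [-0.5, -0.6, 0.6]
gripper_width: 1.0
n 1 dx dy dz tw per row [0.046 0.037] 0.475 0.037 | now [ 0.4733 -0.1024  0.0365] -0.0995 tilt [0.045 0.007]
```

```bash
python3 -m crank '[-1,0,0,0.4,0, 0,0,0,0.05,0, 1,0,0,0,0, 1,0,0,0,0, 1,0,0,0,0, 1,0,0,0,0, 1,0,0,0,0, 1,0,0,0,0]' 40; python3 plan.py .4741 -.1032 .027 -.1024 1; python3 -c "
from cap import *
grab('wrist','w14')"
```

```text
clock: 24.03
position: [0.4759, -0.1024, 0.0297]
eef_rot: [-0.005, 0.998, -0.049, 0.024]
force: [-1.6, -0.5, -2.7]
gripper_width: 0.606
n 1 dx dy dz tw per row [-0.083  0.046] 0.136 0.039 | now [ 0.4759 -0.1024  0.0297] -0.0993 tilt [0.048 0.007]
```

View pics/w14.png

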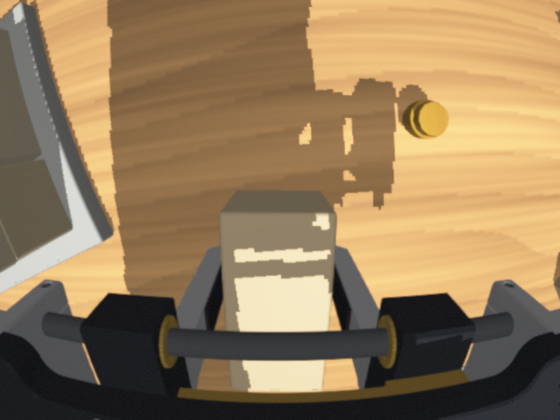

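```bash
python3 -m crank '[1,0,0,-0.4,0, 1,0,0,-1,0, 1,0,0,-1,-0.5, 1,0,0,-1,-1, 1,0,0,-1,-1, 1,0,0,-1,-1, 1,0,0,-1,-1, 1,0,0,-1,-1, 1,0,0,-1,-1, 1,0,0,-1,-1]'; python3 plan.py .59 .03 .26 1.3 10; python3 plan.py .6216 .1543 .25 1.8648 18
```

```text
clock: 24.92
position: [0.4587, -0.1038, 0.2244]
eef_rot: [0.002, 0.965, 0.26, 0.016]
force: [0.5, -0.5, -3.3]
gripper_width: 0.606
n 10 dx dy dz tw per row [0.958 0.077] -0.178 -0.966 | now [ 0.4587 -0.1038  0.2244] 0.5273 tilt [0.032 0.005]
n 18 dx dy dz tw per row [0.904 0.138] -0.071 -0.929 | now [ 0.4587 -0.1038  0.2244] 0.5273 tilt [0.032 0.005]
```

```bash
python3 -m crank '[1,0.9,0.14,-0.1,-0.93, 1,0.9,0.14,-0.1,-0.93, 1,0.9,0.14,-0.1,-0.93, 1,0.9,0.14,-0.1,-0.93, 1,0.9,0.14,-0.1,-0.93, 1,0.9,0.14,-0.1,-0.93, 1,0.9,0.14,-0.1,-0.93, 1,0.9,0.14,-0.1,-0.93, 1,0.9,0.14,-0.1,-0.93, 1,0.9,0.14,-0.1,-0.93]'; python3 plan.py .6216 .1543 .235 1.8648 8
```

```text
clock: 25.75
position: [0.5884, 0.0087, 0.2572]
eef_rot: [0.011, 0.798, 0.603, 0.01]
force: [-0.1, 0.2, -2.7]
gripper_width: 0.602
n 8 dx dy dz tw per row [0.928 0.186] 0.139 -0.89 | now [0.5884 0.0087 0.2572] 1.295 tilt [ 0.029 -0.007]
```

```bash
python3 -m crank '[1,0.93,0.19,0.12,-0.9, 1,0.93,0.19,0.12,-0.9, 1,0.93,0.19,0.12,-0.9, 1,0.93,0.19,0.12,-0.9, 1,0.93,0.19,0.12,-0.9, 1,0.93,0.19,0.12,-0.9, 1,0.9,0.19,0.12,-0.85, 1,0.6,0.1,0.12,-0.6, 1,0,0,0,0]'; python3 plan.py .6216 .1543 .22 1.8648 2; python3 -c "
from cap import *
grab('wrist','w15')"
```

```text
clock: 26.5
position: [0.6166, 0.153, 0.2366]
eef_rot: [0.012, 0.592, 0.806, 0.001]
force: [0.1, 1.2, -3.3]
gripper_width: 0.604
n 2 dx dy dz tw per row [-0.005  0.128] 0.415 0.055 | now [0.6166 0.153  0.2366] 1.8736 tilt [ 0.02  -0.012]
```

View pics/w15.png

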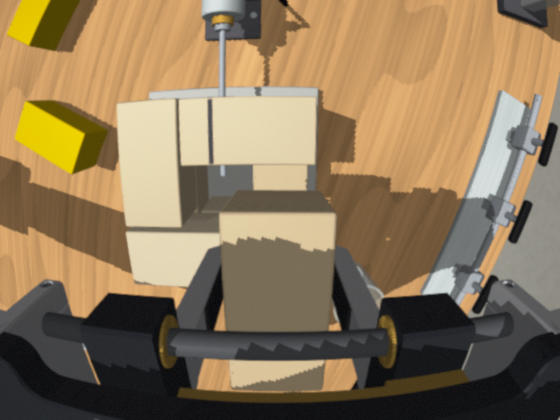

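```bash
python3 -m crank '[1,0,0.13,0.5,0.06, 1,0,0.13,0.5,0.06, 1,0,0,0.3,0]'; python3 plan.py .6216 .1543 .22 1.8648 2; python3 -c "
from cap import *
grab('wrist','w16')
im=cv2.imread('pics/w16.png'); cv2.imwrite('pics/c16.png',cv2.resize(im[70:330,100:400],None,fx=2.3,fy=2.3,interpolation=cv2.INTER_CUBIC))
"
```

```text
clock: 26.8
position: [0.6241, 0.148, 0.2106]
eef_rot: [0.015, 0.601, 0.799, 0.0]
force: [0.4, -0.4, -2.7]
gripper_width: 0.603
n 2 dx dy dz tw per row [ 0.168 -0.015] -0.236 -0.077 | now [0.6241 0.148  0.2106] 1.8526 tilt [ 0.024 -0.017]
```

View pics/c16.png

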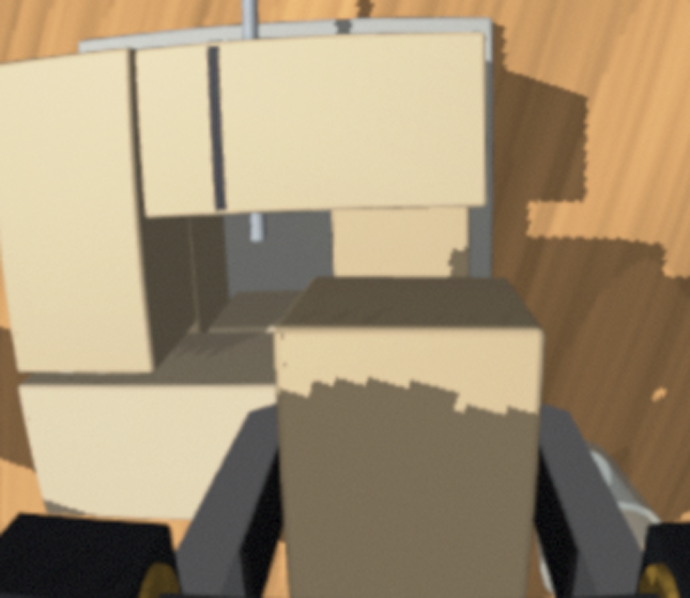

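```bash
python3 - <<'E'
from geo import *
p=load('w16');k=2.3;off=np.array((100,70))
X=np.array([.5618,.148,.294]);c,s=np.cos(X[2]),np.sin(X[2])
def ped(px,z): 
    w=unproj(p,(np.array(px)+.5)/k-.5+off,z,True); d=w[:,:2]-X[:2]; return (1e3*np.c_[c*d[:,0]+s*d[:,1],-s*d[:,0]+c*d[:,1]]).round(1).tolist()
print('ch',ped([(136,50),(484,33),(487,206),(146,216)],.148))
print('laid right edge, end',ped([(130,50),(153,371),(18,371)],.148))
print('a inner, outer',ped([(20,385),(275,386),(45,514),(185,518)],.148))
print('course below: corner(30,30?)',ped([(331,208),(468,208)],.084),'slab',ped([(491,18),(80,44)],.02),'sheath tip',ped([(257,241)],.0875))
zt=.2106-.0297+.064
print('held top end',ped([(275,330),(543,330)],zt-.003),'bottom',ped([(321,277),(510,280)],zt-.067))
E
```

```text
ch [[-26.3, 86.0], [85.9, 86.7], [86.9, 30.9], [-26.0, 30.6]]
laid right edge, end [[-28.4, 86.2], [-29.5, -24.6], [-85.0, -24.6]]
a inner, outer [[-85.2, -30.2], [14.5, -30.4], [-86.9, -86.7], [-25.6, -85.3]]
course below: corner(30,30?) [[30.9, 21.4], [86.9, 20.6]] slab [[104.4, 105.2], [-102.3, 103.1]] sheath tip [[0.1, 9.1]]
held top end [[32.4, 20.0], [87.5, 19.0]] bottom [[35.6, 15.3], [90.3, 13.6]]
```

```bash
python3 -m crank '[1,0.3,-0.1,0.3,-0.1, 1,0.1,-0.07,0.4,-0.1, 1,0.02,0,0.5,0, 1,0.02,0,0.5,0]'; python3 plan.py .6181 .1560 .15 1.8648 2; python3 -c "
from cap import *
grab('wrist','w17')
im=cv2.imread('pics/w17.png'); cv2.imwrite('pics/c17.png',cv2.resize(im[70:330,100:400],None,fx=2.3,fy=2.3,interpolation=cv2.INTER_CUBIC))
"
```

```text
clock: 27.18
position: [0.6185, 0.1522, 0.1728]
eef_rot: [0.015, 0.595, 0.803, -0.001]
force: [-0.5, -0.1, -3.1]
gripper_width: 0.605
n 2 dx dy dz tw per row [0.094 0.017] 0.57 0.005 | now [0.6185 0.1522 0.1728] 1.8656 tilt [ 0.023 -0.019]
```

View pics/c17.png

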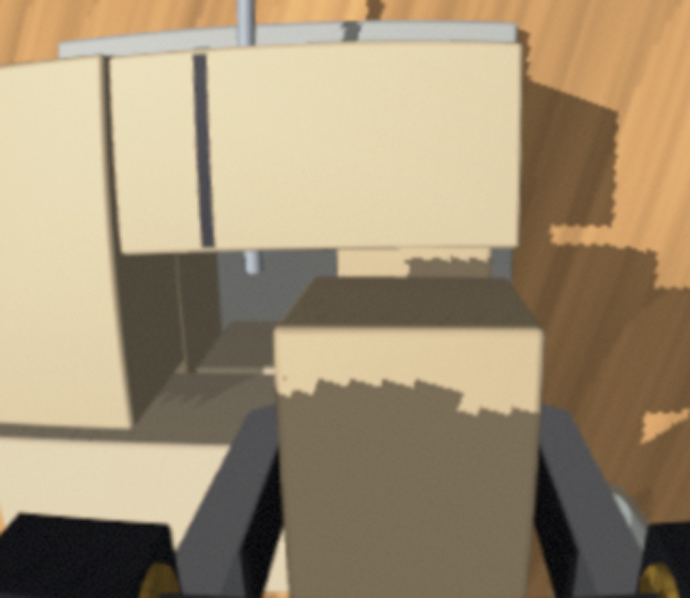

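```bash
cat > pedm.py <<'E'
from geo import *
X=np.array([.5618,.148,.294])
def mk(fn,k,off):
    p=load(fn);c,s=np.cos(X[2]),np.sin(X[2])
    def ped(px,z):
        w=unproj(p,(np.array(px)+.5)/k-.5+np.array(off),z,True); d=w[:,:2]-X[:2]; return (1e3*np.c_[c*d[:,0]+s*d[:,1],-s*d[:,0]+c*d[:,1]]).round(1).tolist()
    return ped
E
python3 - <<'E'
from pedm import *
ped=mk('w17',2.3,(100,70))
print('ch',ped([(110,57),(519,42),(518,246),(122,254)],.148))
zt=.1728-.0297+.064
print('held top end',ped([(275,330),(543,330)],zt-.003),'bottom',ped([(322,277),(510,279)],zt-.067),'tip',ped([(252,274)],.0875))
E
```

```text
ch [[-26.3, 86.3], [85.3, 87.2], [86.3, 31.3], [-26.0, 30.1]]
held top end [[27.8, 25.3], [83.0, 25.1]] bottom [[31.3, 20.6], [85.7, 19.9]] tip [[0.2, 9.0]]
```

```bash
python3 -m crank '[1,0.12,0.05,0.3,0, 1,0.02,0,0.5,0, 1,0.02,0,0.5,0, 1,0.02,0,0.4,0, 1,0,0,0.2,0]'; python3 plan.py .6186 .1545 .12 1.8648 2; python3 -c "
from cap import *
grab('wrist','w18')
im=cv2.imread('pics/w18.png'); cv2.imwrite('pics/c18.png',cv2.resize(im[70:330,100:400],None,fx=2.3,fy=2.3,interpolation=cv2.INTER_CUBIC))
"
```

```text
clock: 27.65
position: [0.6179, 0.1551, 0.128]
eef_rot: [0.014, 0.595, 0.803, -0.003]
force: [-0.5, 1.0, -3.2]
gripper_width: 0.602
n 2 dx dy dz tw per row [-0.02   0.012] 0.199 0.008 | now [0.6179 0.1551 0.128 ] 1.8661 tilt [ 0.019 -0.02 ]
```

View pics/c18.png

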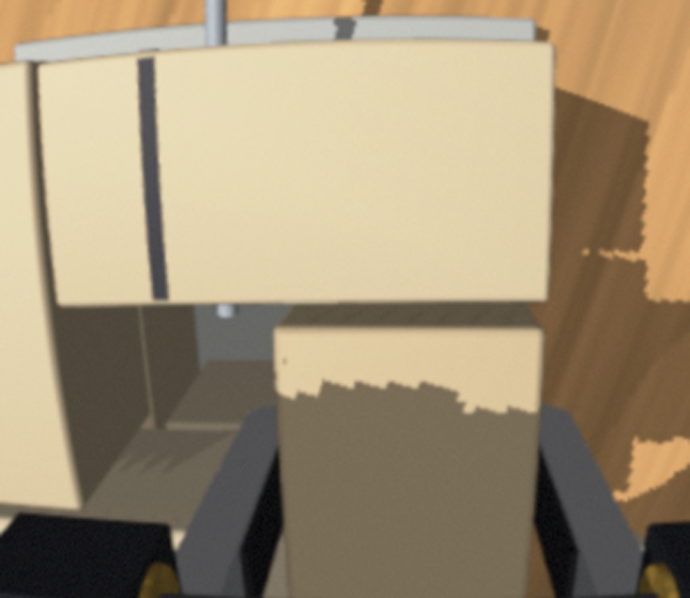

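```bash
python3 - <<'E'
from pedm import *
ped=mk('w18',2.3,(100,70))
print('ch',ped([(38,65),(553,44),(548,299),(58,304)],.148))
zt=.128-.0297+.064
print('held top end',ped([(275,330),(543,330)],zt-.003),'tip',ped([(226,316)],.0875))
E
```

```text
ch [[-26.2, 86.0], [85.6, 86.7], [86.4, 31.6], [-25.9, 30.9]]
held top end [[28.2, 28.2], [83.4, 28.1]] tip [[0.3, 9.5]]
```

```bash
python3 -m crank '[1,-0.02,0.08,0.2,0, 1,0,0,0.15,0, 1,0,0,0.1,0]'; python3 plan.py .6194 .1545 .115 1.8648 2
```

```text
clock: 27.95
position: [0.62, 0.155, 0.1178]
eef_rot: [0.013, 0.595, 0.803, -0.003]
force: [0.4, 0.6, -2.5]
gripper_width: 0.606
n 2 dx dy dz tw per row [-0.007 -0.019] 0.071 0.007 | now [0.62   0.155  0.1178] 1.866 tilt [ 0.018 -0.02 ]
```

Next I reduce the grip force so the brick can pivot level on contact, and lower in small steps.

```bash
python3 -m crank '[1,0,0,0.06,0, 1,0,0,0.05,0]' 18; python3 -m crank '[1,0,0,0.05,0, 1,0,0,0.05,0]'; python3 plan.py .6194 .1545 .113 1.8648 2
```

```text
clock: 28.12
position: [0.6206, 0.1548, 0.1158]
eef_rot: [0.014, 0.595, 0.803, -0.002]
force: [-0.7, -2.0, 1.3]
gripper_width: 0.604
clock: 28.28
position: [0.621, 0.1544, 0.1154]
eef_rot: [0.014, 0.596, 0.803, -0.002]
force: [-1.4, -2.0, 4.3]
gripper_width: 0.608
n 2 dx dy dz tw per row [ 0.013 -0.037] 0.061 0.003 | now [0.621  0.1544 0.1154] 1.8653 tilt [ 0.02  -0.021]
```

```bash
python3 -m crank '[1,0,0,0.06,0, 1,0,0,0.06,0, 1,0,0,0.06,0]' 9; python3 plan.py .6194 .1545 .113 1.8648 2;  python3 -c "
from cap import *
grab('wrist','w19')
im=cv2.imread('pics/w19.png'); cv2.imwrite('pics/c19.png',cv2.resize(im[70:330,100:400],None,fx=2.3,fy=2.3,interpolation=cv2.INTER_CUBIC))
"
```

```text
clock: 28.53
position: [0.622, 0.1525, 0.1133]
eef_rot: [0.016, 0.596, 0.803, -0.003]
force: [-1.5, -0.7, 8.7]
gripper_width: 0.603
n 2 dx dy dz tw per row [ 0.068 -0.049] 0.007 -0.002 | now [0.622  0.1525 0.1133] 1.8644 tilt [ 0.023 -0.024]
```

View pics/c19.png

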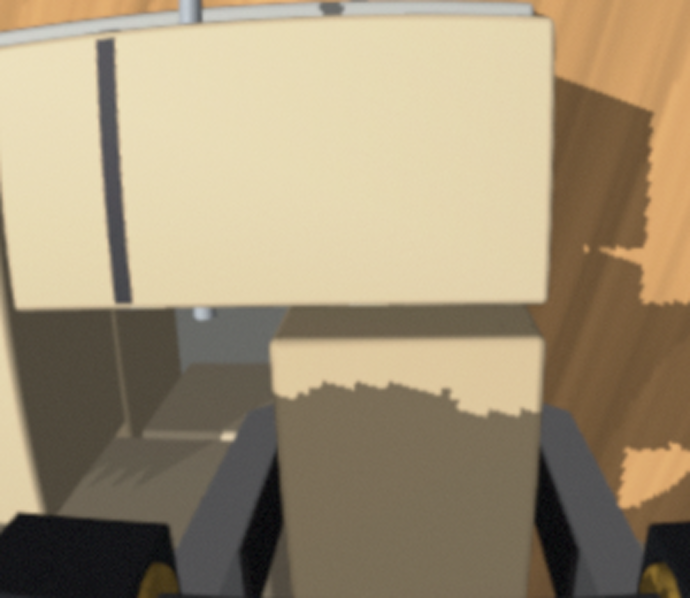

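```bash
python3 -m crank '[1,0.05,0,-0.08,0, 1,0.15,-0.04,0,0, 1,0,0,0,0]' 18; python3 plan.py .6194 .1545 .113 1.8648 2;  python3 -c "
from cap import *
grab('wrist','w20')
im=cv2.imread('pics/w20.png'); cv2.imwrite('pics/c20.png',cv2.resize(im[70:330,100:400],None,fx=2.3,fy=2.3,interpolation=cv2.INTER_CUBIC))
"
```

```text
clock: 28.83
position: [0.6199, 0.1575, 0.1139]
eef_rot: [0.016, 0.596, 0.803, -0.002]
force: [-0.2, 0.0, -3.0]
gripper_width: 0.6
n 2 dx dy dz tw per row [-0.069 -0.035] 0.022 -0.005 | now [0.6199 0.1575 0.1139] 1.8641 tilt [ 0.023 -0.021]
```

View pics/c20.png

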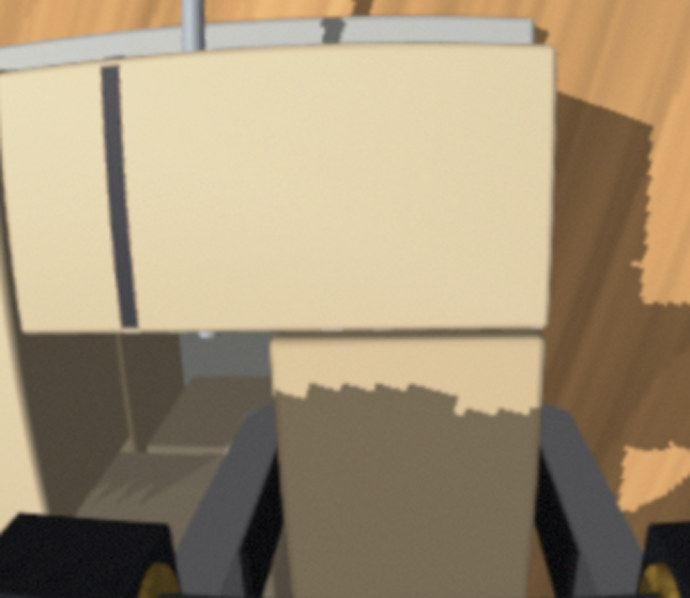

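```bash
python3 -m crank '[1,0.01,0,0.05,0, 1,0.01,0,0.05,0, 1,0.01,0,0.05,0]' 18; python3 -m crank '[1,0.01,0,0.05,0, 1,0,0,0,0]' 6;python3 plan.py .6194 .1545 .113 1.8648 2
```

```text
clock: 29.13
position: [0.6203, 0.1572, 0.1133]
eef_rot: [0.017, 0.596, 0.803, -0.003]
force: [-1.6, -1.2, 5.9]
gripper_width: 0.605
clock: 29.3
position: [0.6203, 0.1573, 0.1136]
eef_rot: [0.017, 0.596, 0.803, -0.003]
force: [-0.6, 0.7, -3.1]
gripper_width: 0.61
n 2 dx dy dz tw per row [-0.059 -0.043] 0.014 -0.007 | now [0.6203 0.1573 0.1136] 1.8637 tilt [ 0.024 -0.025]
```

```bash
python3 -m crank '[1,0.01,0,0.08,0, 1,0.01,0,0.08,0, 1,0.01,0,0.06,0]' 6;python3 plan.py .6194 .1545 .112 1.8648 2; python3 -c "
from cap import *
grab('wrist','w21')
im=cv2.imread('pics/w21.png'); cv2.imwrite('pics/c21.png',cv2.resize(im[70:330,100:400],None,fx=2.3,fy=2.3,interpolation=cv2.INTER_CUBIC))
grab('scene','s21')
im=cv2.imread('pics/s21.png'); cv2.imwrite('pics/c21s.png',cv2.resize(im[110:280,290:480],None,fx=3.5,fy=3.5,interpolation=cv2.INTER_CUBIC))
"
```

```text
clock: 29.55
position: [0.621, 0.1576, 0.1118]
eef_rot: [0.018, 0.596, 0.803, -0.002]
force: [-2.9, -2.2, 9.1]
gripper_width: 0.611
n 2 dx dy dz tw per row [-0.063 -0.062] -0.006 -0.008 | now [0.621  0.1576 0.1118] 1.8635 tilt [ 0.026 -0.026]
```

View pics/c21.png

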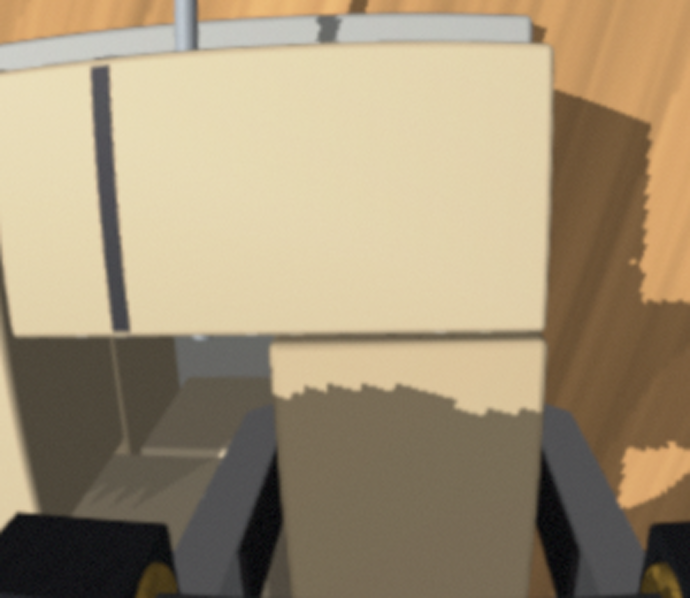

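View pics/c21s.png

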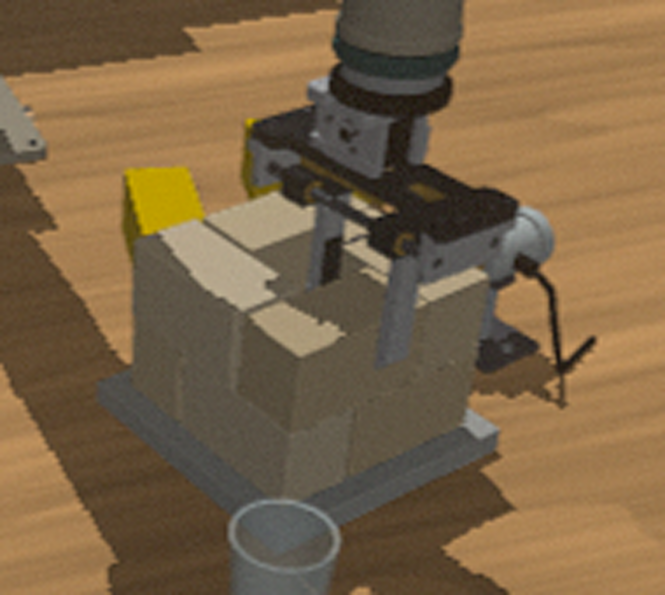

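It's seated: the joint to the channelled brick shows at v≈335 and the outer face is flush near u≈545. Releasing.

```bash
python3 -m crank '[-0.25,0,0,0,0, -0.35,0,0,0,0, -0.6,0,0,0,0, -1,0,0,0,0, -1,0,0,0,0, -1,0,0,0,0, -1,0,0,-0.3,0, -1,0,0,-0.6,0, -1,0,0,-1,0, -1,0,0,-1,0]' 20;python3 plan.py .62 .05 .25 1.86 20
```

```text
clock: 30.48
position: [0.6173, 0.1593, 0.1681]
eef_rot: [0.016, 0.596, 0.803, -0.005]
force: [0.5, 0.4, 0.4]
gripper_width: 1.003
n 20 dx dy dz tw per row [-0.264 -0.072] -0.205 0.003 | now [0.6173 0.1593 0.1681] 1.865 tilt [ 0.02  -0.026]
```

```bash
python3 -m crank '[-1,0,0,-1,0, -1,0,0,-1,0, -1,0,0,-1,0, -1,-1,0,-1,0, -1,-1,0,-1,0, -1,-1,0,-1,0, -1,-1,0,-0.5,0, -1,-1,0,0,0, -1,-1,0,0,0, -1,-1,0,0,0]';python3 -m crank '[-1,-1,0,0,0, -1,-1,0,0,0,-1,-1,0,0,0,-1,-1,0,0,0,-1,0,0,0,0]'; python3 -c "
from cap import *
grab('wrist','w22')
grab('top','t22')
grab('scene','s22')
im=cv2.imread('pics/t22.png'); cv2.imwrite('pics/c22.png',cv2.resize(im[140:260,70:240],None,fx=4.6,fy=4.6,interpolation=cv2.INTER_CUBIC))
im=cv2.imread('pics/s22.png'); cv2.imwrite('pics/c22s.png',cv2.resize(im[110:280,290:480],None,fx=3.5,fy=3.5,interpolation=cv2.INTER_CUBIC))
"
```

```text
clock: 31.32
position: [0.657, 0.035, 0.3286]
eef_rot: [0.02, 0.59, 0.807, 0.005]
force: [0.3, -0.5, 0.9]
gripper_width: 1.001
clock: 31.73
position: [0.6828, -0.0501, 0.3382]
eef_rot: [0.024, 0.592, 0.806, 0.007]
force: [0.6, -0.9, -0.1]
gripper_width: 0.998
```

View pics/w22.png

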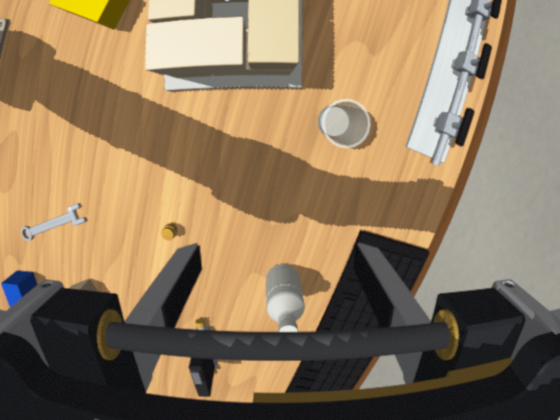

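View pics/c22.png

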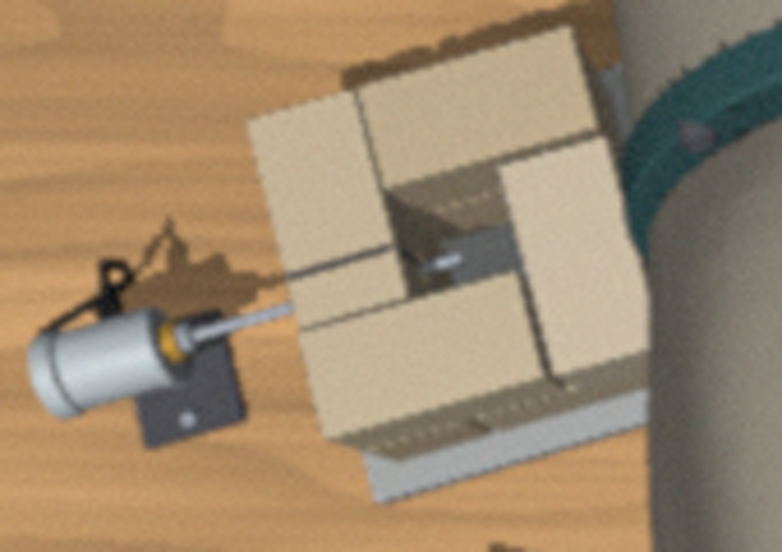

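View pics/c22s.png

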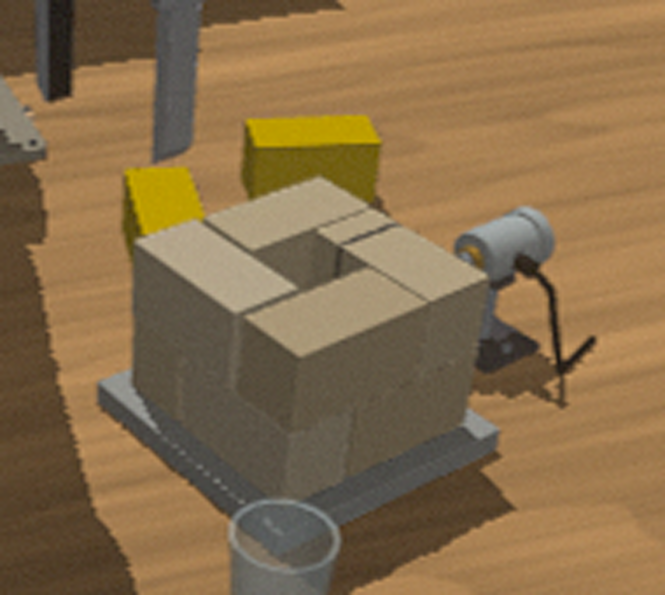

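```bash
python3 - <<'E'
from geo import *
p=load('t22'); X=np.array([.5616,.1476,.293]);c,s=np.cos(X[2]),np.sin(X[2])
def L(lx,ly): return np.array([(lx,ly,.148),(lx,-ly,.148),(-lx,-ly,.148),(-lx,ly,.148)])
for n,px,l in [('ch',[(248,121),(355,91),(410,297),(300,327)],L(.057,.0285)),('b',[(359,90),(573,27),(602,130),(390,190)],L(.0285,.057)),('laid',[(300,331),(520,275),(555,378),(330,437)],L(.0285,.057)),('a',[(502,172),(608,138),(557,384)],L(.057,.0285)[[0,1,3]])]:
    q=cfit(p,px,4.6,(70,140),[.57,.15,.29],l,False); d=q[:2]-X[:2]; print(n,(1e3*np.array([c*d[0]+s*d[1],-s*d[0]+c*d[1]])).round(1),(q[2]-X[2]).round(3))
E
```

```text
fit [0.5729 0.2122 0.2992] res px [-0.1 -0.2  0.1 -0.4 -0.   0.   0.   0.6]
ch [29.4 58.6] 0.006
fit [0.6254 0.1365 0.302 ] res px [ 0.2 -0.2  0.1  0.   0.2 -0.3 -0.6  0.5]
b [ 57.9 -29. ] 0.009
fit [0.4974 0.1584 0.2791] res px [ 0.7  0.1  0.7 -0.9 -1.   0.  -0.5  0.6]
laid [-58.3  28.9] -0.014
fit [0.5462 0.0812 0.2946] res px [-0.3 -0.2  0.1  0.5  0.1 -0.3]
a [-33.9 -59.1] 0.002
```

```bash
python3 plan.py .582 .08 .32 1.865 9
```

```text
n 9 dx dy dz tw per row [ 0.818 -0.324] 0.101 0.023 | now [ 0.6817 -0.043   0.3382] 1.8817 tilt [ 0.046 -0.013]
```

```bash
python3 -m crank '[-1,0.82,-0.32,0.1,0.02, -1,0.82,-0.32,0.1,0.02, -1,0.82,-0.32,0.1,0.02, -1,0.82,-0.32,0.1,0.02, -1,0.82,-0.32,0.1,0.02, -1,0.82,-0.32,0.1,0.02, -1,0.82,-0.32,0.1,0.02, -1,0.82,-0.32,0.1,0.02, -1,0.5,-0.2,0,0, -1,0,0,0,0]'; python3 -c "
from cap import *
grab('wrist','w23')
im=cv2.imread('pics/w23.png'); cv2.imwrite('pics/c23.png',cv2.resize(im[90:280,160:410],None,fx=3.1,fy=3.1,interpolation=cv2.INTER_CUBIC))
"
```

```text
clock: 32.72
position: [0.5746, 0.0997, 0.3193]
eef_rot: [0.019, 0.584, 0.812, 0.012]
force: [-0.0, -0.8, -0.9]
gripper_width: 0.996
```

View pics/c23.png

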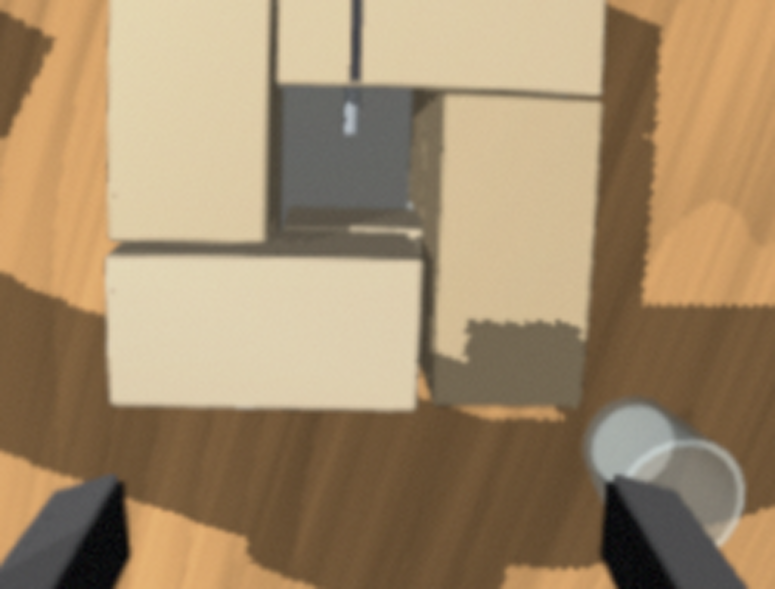

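View pics/w23.png

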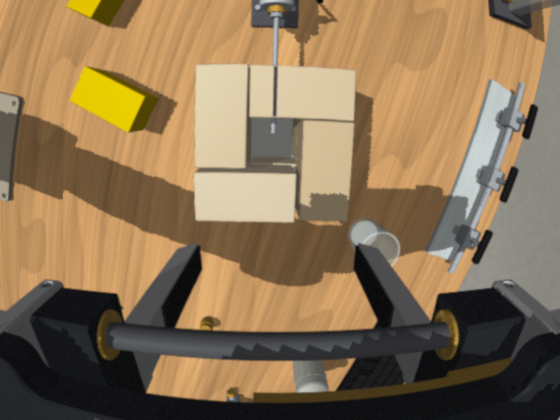

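```bash
python3 - <<'E'
from pedm import *
ped=mk('w23',3.1,(160,90))
print('ch inner edge',ped([(277,82),(601,95)],.148),'laid',ped([(110,240),(264,241),(268,0)],.148))
print('a',ped([(107,256),(421,258),(416,410),(111,405)],.148))
print('b',ped([(441,95),(601,99),(581,404),(432,400)],.148),'tip',ped([(350,133)],.0875))
w=mk('w23',1,(0,0)); print('ch full',w([(250,66),(355,71)],.148),'laid far',w([(196,65)],.148))
E
```

```text
ch inner edge [[-26.8, 30.3], [86.0, 30.7]] laid [[-85.1, -25.3], [-30.3, -25.2], [-30.5, 58.6]]
a [[-86.3, -31.0], [24.8, -30.0], [25.5, -86.5], [-86.9, -86.7]]
b [[29.4, 27.4], [86.1, 29.3], [87.6, -83.3], [31.2, -82.5]] tip [[0.4, 9.7]]
ch full [[-27.1, 84.2], [85.2, 85.4]] laid far [[-84.7, 86.1]]
```

```bash
python3 -c "
from plant import env
o=env.get_obs(); print(o['clock'],o['force'],o['position'])
print(env.finish_job())"
```

```text
32.7667 [-0.26766205  0.87763933  0.02086746] [0.5753727  0.09888254 0.31943112]
the job is handed in; nothing more can be done
None
```

The second course is finished and handed in at about 32.8 s of the 72 s allowed. It forms a closed mirrored pinwheel, with the flue open and the channelled brick straddling the sheath. Each brick was lowered slowly until the wrist felt the bed (about 9 to 11 N) and then released.

The last wrist view gave these brick centres in the pedestal's frame:

| Brick | Slot | Measured x, y (mm) | Target x, y (mm) |
|---|---|---|---|
| Channelled | probe | (29.5, 58) | (30, 58.5) |
| Brick a | right | (-30.7, -58.6) | (-30, -58.5) |
| Brick b | far | (58.6, -27.5) | (58.5, -30) |
| Already laid | near | (-57.7, 30) | (-58.5, 30) |

- **Fit:** the bricks looked square to within about 1 degree and flat. The gripper was hovering clear at z = 0.32 m, and the objects that were to stay put were not touched.
- **Disagreement:** the overhead view, partly hidden by the arm, put brick a at x of about -33.9, some 3 mm off the wrist reading but still within the 7 mm tolerance.
- **Joints:** the joints from brick a to brick b and from brick a to the laid brick look wider than the rest, about 5 to 6 mm instead of 3. I left them because every centre was within tolerance.
- **Tool tilt:** the tool picked up 1 to 3 degrees of tilt during the moves, which the commands cannot correct. Brick b landed tilted, so I levelled it by lowering it with a light grip, then nudged it along its slot before letting go.

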